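# Put the candles away in the slant-front box

### The job

Fold the slanted front of the wooden candle box all the way down, lay each of the two candles from the round tray in the cradle inside that matches its length, and then push the front back up until it is fully closed. Set the candles down gently, do not drop them, and leave everything else on the table where it is.

Things in the scene. Friction and masses are not known exactly. Their poses are not given: they have to be found in the camera images.
- box: Fixed brown wooden box, 340 mm wide (y), 142 deep (x), 130 high. Origin on the table below the middle of its front's lower edge; x into the box, away from the robot. Front lip 10 mm thick, 55 high, hinge on top; side walls 12 thick, sloping from the lip up to the back wall, whose inner face is at x = 130, 125 high. Floor at z = 12. With the front down it is open to above from x = 10 to 130 mm.
- flap (a joint): Angle of the box's front, a panel 340 x 150 x 12 mm hinged at its lower edge: 0 = closed (leaning 60 degrees back from vertical, into the box), growing as its top comes towards the robot and down; 1.05 rad = upright; 2.44 rad = stop, fully down (10 degrees above level). The hinge is stiff: the front stays where it is left.
- flap_hinge (a point): Middle of the flap's hinge axis, which runs along y of the box, 55 mm above the table at x = 0 of the box. Its frame turns with the flap and equals the box's frame when closed.
- flap_pull (a point): Middle of the front's brass pull: round bar along y of the box, 46 mm long, 20 thick, flat ends, on an 18 mm wide neck beyond the middle of the free edge, 25 mm clear of it. It lies at x = +154, z = +103 mm from the hinge in the flap's frame (185 mm from the axis). It can be pinched by its ends from above at every angle and turns between the fingers.
- long_cradle: Pale wooden cradle for the long candle, fixed on the box's floor: 58 (x) by 150 (y) by 18 mm high, recess 46 by 136 mm, its floor 6 mm above the underside, lips 12 mm high, open for fingers along the middle 64 mm of both long sides. Origin: centre of underside; axes as the box's. Two cradles side by side along y, 56 mm behind the box's front; which is on the left changes.
- short_cradle: Pale wooden cradle for the short candle, the same block, but the recess is 46 mm (x) by 96 mm (y); its long sides are open along the middle 60 mm. Origin and axes as for the long cradle.
- long_candle: Long ivory wax candle of regular eight-sided section, 36 mm across the flats, 120 mm long, 115 g, lying on a flat in the tray. Origin at its middle, on its axis; x along its length. A short thin wick stands out of one end; which way round it lies does not matter.
- short_candle: Short ivory candle, same section, 36 mm across the flats, 80 mm long, 77 g. Origin at its middle, on its axis; x along its length.
- tray: Fixed round dark wooden tray with thin brass inlay, 260 mm across, wall 9 mm thick and 30 mm high, floor 10 mm above the table. Origin: centre of its underside.
- holder_low: Bystander: grey stone candle holder with a pillar candle, 86 mm across, 130 mm high, upright. Origin: centre of its underside.
- dish: Bystander: small terracotta incense dish, 90 mm across, 30 mm high. Origin: centre of its underside.
- matchbox: Bystander: cardboard matchbox 65 x 40 x 20 mm. Origin: centre of its underside.
- snuffer: Bystander: brass candle snuffer lying on the table, 180 mm long, 24 mm high. Origin: under its middle; x along it.
Not all that is in view belongs to the job. Leave any pink, purple or red look-alike of the short_candle alone.

How it is judged:
By the outcome, as a careful person would: the job done as asked, in the order asked, and still so for the second after the job is handed in, with the robot touching nothing.
It also fails if it takes over 72 s, if anything falls off the work surface, if the arm or the gripper's body presses on something with over 40 N, if the wrist force passes 120 N, or if a joint passes its speed limit or range.

### The arm

A 6-joint arm with a two-finger parallel gripper is mounted at the origin on the work surface. World frame = base frame: x ahead of the robot, y to its left, z up, the work surface at z = 0. Lengths are in m, angles in rad, forces in N, time in s.
With the tool pointing down it reaches from about 0.425 to 0.95 m from the base axis. Payload 3.5 kg.
Tool frame: the origin (TCP) lies midway between the tips of the shut fingers; the grasp point (between the pads) lies 19 mm behind it; z points along the fingers, y is the line along which they close (so a half turn about z gives the same grasp; the last joint's range is limited). The gripper opens to 85 mm and grips with 20 to 120 N. Pads are 22 mm wide; open, the fingers measure 114 mm over their backs; the gripper's body (76 mm by 85 mm) begins 54 mm behind the grasp point. The pads swing forward as they close: fully open they stand 13 mm farther back than shut.
Start: joints at [1.059, 0.286, 1.577, -0, 1.279, -0.15], TCP at [0.239, 0.631, 0.231] pointing down, gripper open.
Joint ranges: [-2.77, 2.77], [-0.9, 2.22], [0.21, 2.48], [-1.53, 4.67], [0.24, 2.81], [-2.84, 2.84]. Speed limits (rad/s): [2.79, 2.79, 3.14, 3.14, 3.14, 3.14].

### API

Orientations are given as a unit quaternion [x, y, z, w].
In Python, from plant import ctrl gives the robot as it stands.
- The arm moves only by the tool move_arm, never from a script. Its argument "plan" is a list of rows, each an object of numbers: "x", "y", "z": the shift along the tool's x, y, z in m; "yaw": the turn about the tool's z in rad; "fingers": the closure, from 0 (fully open) to 1 (shut). In form: [{"x": .., "y": .., "z": .., "yaw": .., "fingers": ..}, ...]. A call has 1 to 5 rows; each row is the pose to reach, as a shift and turn from the pose commanded when the call began, along the tool's axes at that moment; what a row does not reach only later rows make up. A row lasts 1/10 s, in which the tool goes at most 50 mm and 8.59 degrees, less where a joint would pass 70% of its speed; a pose out of reach is approached as far as the arm can. A call with a gripper value outside its range is refused whole. The fingers move at their own pace and stop on an object; "force" is the grip in N (left out, the last holds). Time passes only in rows, so rows that repeat a pose let the fingers close. It gives the time, the measured TCP pose, the force, the opening and the grip force at its end, in the units of the state.
- ctrl.get_state(): the state, without advancing time (a new reading comes with each control period).
- ctrl.read_camera(name): name is "scene" or "top" or "wrist"; returns the picture (384x512x3 uint8, red, green, blue); there is no depth.
- ctrl.camera_model(name): a dict with "intrinsics" (3x3 intrinsics, pixels), "distortion" ([k1, k2, p1, p2, k3] as OpenCV has them; the pictures are not rectified), "cam_to_world" (4x4, takes a point from camera to world coordinates); the wrist camera has in their place "tool_from_camera" (4x4, takes a point from camera to tool coordinates, whose origin is the TCP and whose axes are the flange's). Camera axes: x right, y up, looking along -z (the intrinsics and any distortion apply to the point x, -y, -z); pixel columns grow to the right and rows downward; lengths in m; the calibration is good to about 2 mm. A picture is of the moment at which its call begins: read the wrist's pose just before it. camera_model takes no time and is no camera call.
- ctrl.sign_off(): hands the job in; it is judged then, once.
The state is a dict: "time": time; "qpos": joint angles; "dq": joint speeds; "joint_efforts": joint torques, N m; "eef_pos": TCP position; "tcp_rot": TCP orientation; "contact_force": force on the tool from outside, world axes, zero at the start; "wrist_torque": the same for the moment, N m; "opening": opening from 0.0 (shut) to 1.0 (fully open); "finger_force": force on a finger pad.
Only numpy, scipy, OpenCV 4.12 (cv2) and the standard library are available. Lean on these libraries where they do the work, as an engineer would, in place of code of your own. Each camera call takes 0.05 s, during which the arm holds its last target. There are 200 camera calls.

## Working session

There is one attempt and no reset: what is moved stays moved. The work goes in short steps, Python scripts to look and compute and a tool call to move; the robot and the scene stay as the last step left them, time stands still between calls to the robot, and variables do not carry over. Pictures are saved under pics/ and viewed, at most 10 in all, crops included, and the job is handed in when it is done.

Besides the shell and the picture viewer there is one more tool, called after "Call:" as a command line: name --argument value ..., lists and objects as JSON in quotes. move_arm: Moves the arm, as the interface text tells. Its arguments: {"type":"object","properties":{"plan":{"type":"array"},"force":{"type":"number"}},"required":["plan"]}

```bash
ls; mkdir -p pics; cat > h.py <<'E'
import numpy as np, cv2
from plant import ctrl
from scipy.spatial.transform import Rotation as R
def cam(n):
    m=ctrl.camera_model(n); K=np.array(m["intrinsics"]);D=np.array(m["distortion"])
    if "cam_to_world" in m: T=np.array(m["cam_to_world"])
    else:
        s=ctrl.get_state();W=np.eye(4);W[:3,:3]=R.from_quat(s["tcp_rot"]).as_matrix();W[:3,3]=s["eef_pos"]
        T=W@np.array(m["tool_from_camera"])
    return K,D,T
def ray(c,uv):
    K,D,T=c
    p=cv2.undistortPoints(np.array([[uv]],float),K,D)[0,0]
    d=T[:3,:3]@np.array([p[0],-p[1],-1.]);return T[:3,3],d/np.linalg.norm(d)
def atz(c,uv,z):
    o,d=ray(c,uv);return o+d*(z-o[2])/d[2]
def tri(*cu):
    A=np.zeros((3,3));b=np.zeros(3)
    for c,uv in cu:
        o,d=ray(c,uv);P=np.eye(3)-np.outer(d,d);A+=P;b+=P@o
    x=np.linalg.solve(A,b);return x,[round(float(np.linalg.norm((np.eye(3)-np.outer(ray(c,u)[1],ray(c,u)[1]))@(x-ray(c,u)[0])))*1e3,1) for c,u in cu]
def proj(c,P):
    K,D,T=c;q=np.linalg.inv(T)@np.append(P,1);q=q[:3]*[1,-1,-1]
    return cv2.projectPoints(q[None],np.zeros(3),np.zeros(3),K,D)[0][0,0]
def save(n,f):
    im=ctrl.read_camera(n);cv2.imwrite(f,cv2.cvtColor(im,cv2.COLOR_RGB2BGR));return im
E
python3 - <<'E'
from h import *
import json
for n in("scene","top"):
    im=save(n,f"pics/{n}0.png")
    cv2.imwrite(f"pics/{n}0b.png",cv2.resize(cv2.imread(f"pics/{n}0.png"),(800,600),interpolation=cv2.INTER_CUBIC))
    print(n,np.round(cam(n)[2],3).tolist())
print(ctrl.get_state()); print(np.array(ctrl.camera_model("wrist")["tool_from_camera"]).round(3))
E
```

```text
pics
scene [[0.112, -0.811, 0.574, 1.37], [0.994, 0.084, -0.076, -0.104], [0.013, 0.579, 0.815, 1.308], [0.0, 0.0, 0.0, 1.0]]
top [[0.135, 0.97, -0.201, 0.262], [-0.991, 0.134, -0.022, -0.0], [0.005, 0.202, 0.979, 1.338], [0.0, 0.0, 0.0, 1.0]]
{'time': 0.1, 'qpos': array([ 1.05895279e+00,  2.87098472e-01,  1.57802575e+00,  1.20476377e-05,
        1.27862119e+00, -1.50005147e-01]), 'dq': array([-0.00071076, -0.00156596, -0.0015777 , -0.00075378,  0.00031907,
       -0.00067194]), 'joint_efforts': array([ 8.92890530e-04, -4.07299054e+01, -2.93697220e+01, -1.75660393e-04,
        3.47441870e-03,  3.31178660e-05]), 'eef_pos': array([0.23862372, 0.63077694, 0.23007387]), 'tcp_rot': array([ 1.79935451e-01,  9.83677831e-01, -1.01610681e-03, -3.55189101e-04]), 'contact_force': array([-0.38329604,  0.37979894, -1.12225415]), 'wrist_torque': array([ 0.0078133 , -0.00601102, -0.02309135]), 'finger_force': 0.0, 'opening': 0.999554999458617}
[[ 0.001  0.952  0.308  0.078]
 [ 1.    -0.001 -0.     0.   ]
 [ 0.     0.308 -0.952 -0.142]
 [ 0.     0.     0.     1.   ]]
```

View pics/scene0b.png

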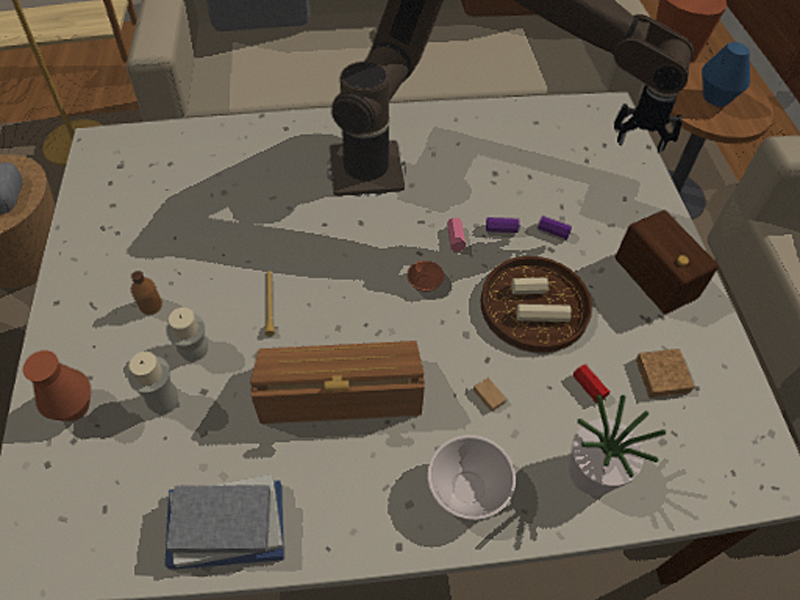

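View pics/top0b.png

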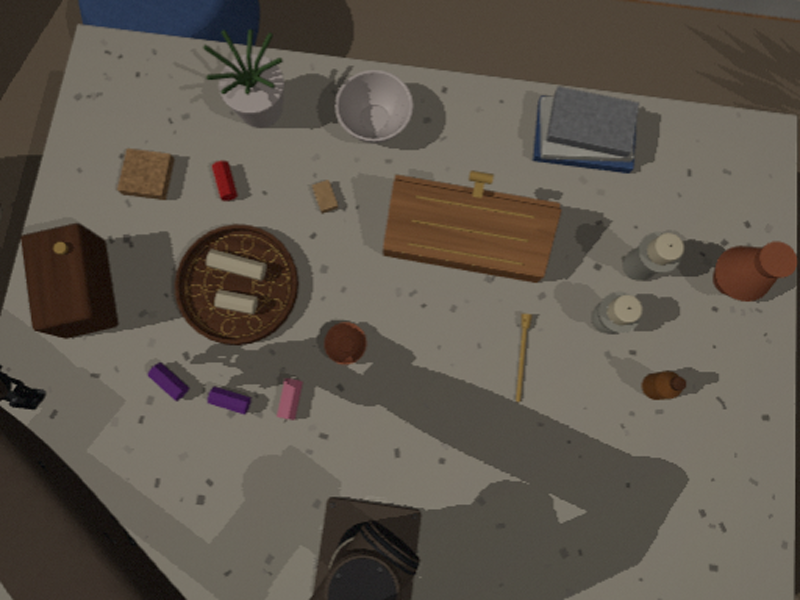

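The box is at scene (337,384) with its pull facing the camera. The tray with both candles is at (537,303), and the top view has the same layout. I'll enlarge both in one montage.

```bash
python3 - <<'E'
import cv2,numpy as np
s=cv2.imread("pics/scene0.png");t=cv2.imread("pics/top0.png")
def c(im,x,y,w,h): return cv2.resize(im[y:y+h,x:x+w],(400,300),interpolation=cv2.INTER_CUBIC)
# scene box: 155,205 120x90 ; top box 240,100 120x90; scene tray 300,155 80x60 ; top tray 110,140 80x60
m=np.vstack([np.hstack([c(s,155,200,120,90),c(t,242,100,120,90)]),np.hstack([c(s,300,160,88,66),c(t,108,142,88,66)])])
cv2.imwrite("pics/m1.png",cv2.convertScaleAbs(m,alpha=1.5))
E
```

```text
(no output)
```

View pics/m1.png

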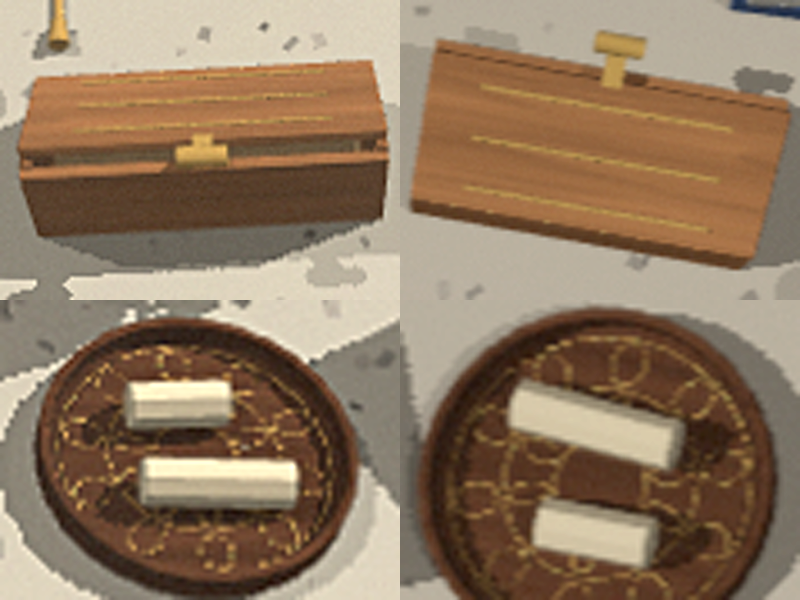

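The montage shows the pull bar at tile (202,155) in the scene view and (620,46) in the top view. The long candle is at (220,484) and (597,426), the short one at (180,405) and (597,533). Hinge corners are (36,80)/(372,62) in the scene view and (745,258)/(416,200) in the top view.

```bash
python3 - <<'E'
from h import *
S=cam("scene");T=cam("top")
sb=lambda u,v:(155+(u+.5)*.3-.5,200+(v+.5)*.3-.5)
tb=lambda u,v:(242+(u-399.5)*.3-.5,100+(v+.5)*.3-.5)
st=lambda u,v:(300+(u+.5)*.22-.5,160+(v-299.5)*.22-.5)
tt=lambda u,v:(108+(u-399.5)*.22-.5,142+(v-299.5)*.22-.5)
def p(n,a,b):
    x,e=tri((S,a),(T,b));print(n,(x*1e3).round(1),e)
p("pull",sb(202,155),tb(620,46))
p("pullR",sb(176,157),tb(645,50));p("pullL",sb(228,153),tb(596,42))
p("hingeR",sb(36,80),tb(745,258));p("hingeL",sb(372,62),tb(416,200))
p("long",st(220,484),tt(597,426));p("short",st(180,405),tt(597,533))
for n,a,b,z in(("longaxis top z46",(518,407),(675,447),.035),("short",(538,520),(650,545),.035)):
    A=atz(T,tt(*a),z);B=atz(T,tt(*b),z);print(n,A*1e3,B*1e3,"ang",np.degrees(np.arctan2(*(B-A)[1::-1])))
for a,b in(((143,482),(299,484)),((126,403),(232,403))):
    A=atz(S,st(*a),.03);B=atz(S,st(*b),.03);print(A*1e3,B*1e3,np.degrees(np.arctan2(*(B-A)[1::-1])))
A=atz(S,sb(40,236),0);B=atz(S,sb(384,217),0);print("backbottom",A*1e3,B*1e3,np.degrees(np.arctan2(*(B-A)[1::-1])))
A=atz(T,tb(412,210),0);B=atz(T,tb(744,269),0);print("frontbottom",A*1e3,B*1e3,np.degrees(np.arctan2(*(B-A)[1::-1])))
E
```

```text
pull [ 751.9 -121.7  165.1] [0.5, 0.5]
pullR [ 751.4 -145.   164.8] [0.6, 0.6]
pullL [752.5 -98.9 165.7] [0.8, 0.8]
hingeR [ 594.4 -280.2   60.5] [3.0, 3.0]
hingeL [608.3  51.7  62.7] [3.4, 3.4]
long [541.3 362.3  26. ] [1.1, 1.1]
short [462.4 347.6  27.1] [1.4, 1.4]
longaxis top z46 [545.39593159 418.48152273  35.        ] [531.46582725 299.55478353  35.        ] ang -96.68071657073098
short [464.62186742 387.9858782   35.        ] [457.58360467 304.66438994  35.        ] ang -94.82837862196241
[535.49889097 301.11112278  30.        ] [550.44368737 425.30613017  30.        ] 83.1384011350139
[457.90714562 304.34590589  30.        ] [466.71048626 391.23816611  30.        ] 84.2149157038252
backbottom [ 736.82393913 -289.01878662    0.        ] [7.50995372e+02 5.08988184e+01 2.22044605e-13] 87.61267631989746
frontbottom [613.85983913  53.3400298    0.        ] [ 598.6383277  -290.23772851    0.        ] -92.53671380635173
```

Call:
move_arm --plan '[{"x": -0.186, "y": -0.13, "z": -0.01, "yaw": 0, "fingers": 0}, {"x": -0.186, "y": -0.13, "z": -0.01, "yaw": 0, "fingers": 0}, {"x": -0.186, "y": -0.13, "z": -0.01, "yaw": 0, "fingers": 0}, {"x": -0.186, "y": -0.13, "z": -0.01, "yaw": 0, "fingers": 0}, {"x": -0.186, "y": -0.13, "z": -0.01, "yaw": 0, "fingers": 0}]'

```text
time: 0.6
eef_pos: [0.3682, 0.441, 0.241]
tcp_rot: [0.181, 0.983, -0.001, 0.0]
contact_force: [0.7, 0.8, 0.7]
opening: 1.0
finger_force: 0.0
```

Call:
move_arm --plan '[{"x": -0.186, "y": -0.13, "z": -0.01, "yaw": 0, "fingers": 0}, {"x": -0.186, "y": -0.13, "z": -0.01, "yaw": 0, "fingers": 0}, {"x": -0.186, "y": -0.13, "z": -0.01, "yaw": 0, "fingers": 0}, {"x": -0.186, "y": -0.13, "z": -0.01, "yaw": 0, "fingers": 0}, {"x": -0.186, "y": -0.13, "z": -0.01, "yaw": 0, "fingers": 0}]'

```text
time: 1.1
eef_pos: [0.4962, 0.2534, 0.2511]
tcp_rot: [0.181, 0.983, -0.0, 0.0]
contact_force: [0.6, 0.8, 0.3]
opening: 1.002
finger_force: 0.0
```

Call:
move_arm --plan '[{"x": -0.186, "y": -0.13, "z": -0.01, "yaw": 0, "fingers": 0}, {"x": -0.186, "y": -0.13, "z": -0.01, "yaw": 0, "fingers": 0}, {"x": -0.186, "y": -0.13, "z": -0.01, "yaw": 0, "fingers": 0}, {"x": -0.186, "y": -0.13, "z": -0.01, "yaw": 0, "fingers": 0}, {"x": -0.186, "y": -0.13, "z": -0.01, "yaw": 0, "fingers": 0}]'

```text
time: 1.6
eef_pos: [0.6241, 0.0656, 0.2608]
tcp_rot: [0.181, 0.983, -0.0, -0.0]
contact_force: [-0.2, -0.5, 0.5]
opening: 1.001
finger_force: 0.0
```

Call:
move_arm --plan '[{"x": -0.1, "y": -0.1, "z": -0.01, "yaw": -0.32, "fingers": 0}, {"x": -0.1, "y": -0.1, "z": -0.01, "yaw": -0.32, "fingers": 0}, {"x": -0.1, "y": -0.1, "z": -0.01, "yaw": -0.32, "fingers": 0}, {"x": -0.1, "y": -0.1, "z": -0.01, "yaw": -0.32, "fingers": 0}, {"x": -0.1, "y": -0.1, "z": -0.01, "yaw": -0.32, "fingers": 0}]'

```text
time: 2.1
eef_pos: [0.6806, -0.0608, 0.2703]
tcp_rot: [0.022, 1.0, 0.0, -0.001]
contact_force: [0.7, 1.1, 0.3]
opening: 1.0
finger_force: 0.0
```

```bash
python3 - <<'E'
from h import *
c=cam("wrist");np.savez("w1.npz",K=c[0],D=c[1],T=c[2]);im=save("wrist","pics/w1.png")
s=ctrl.get_state();print(s["time"],s["eef_pos"],R.from_quat(s["tcp_rot"]).as_matrix().round(4).tolist(),s["contact_force"])
cv2.imwrite("pics/w1b.png",cv2.resize(cv2.imread("pics/w1.png"),(800,600),interpolation=cv2.INTER_CUBIC))
for P in((.752,-.1217,.158),(.602,-.115,.055)): print(proj(c,np.array(P))/.64)
E
```

```text
2.15 [ 0.68038401 -0.05960943  0.27039001] [[-0.9991, 0.0424, -0.0017], [0.0424, 0.9991, 0.0009], [0.0017, 0.0008, -1.0]] [0.24561941 0.47998585 1.19426312]
[316.73840288 399.18805572]
[329.76270433 170.00048215]
```

View pics/w1b.png

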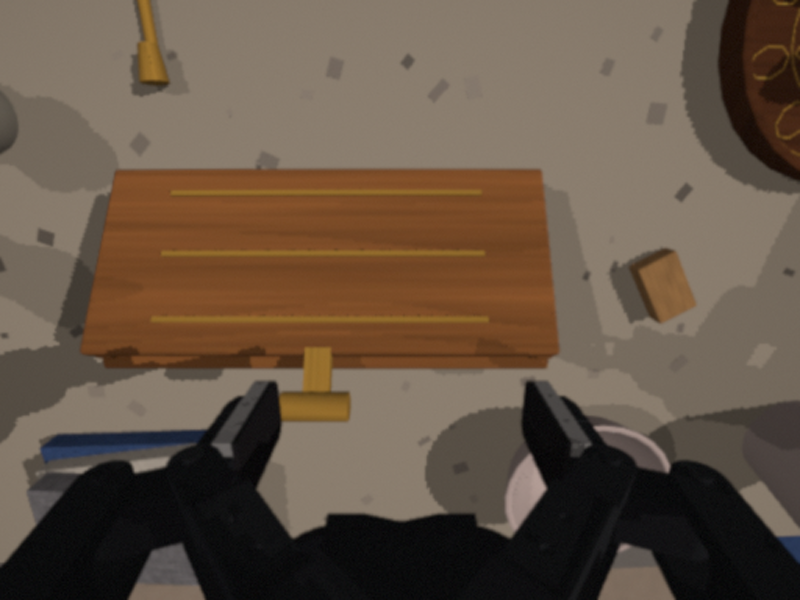

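The hinge edge runs level at v=170 from u=118 to 542, so the tool yaw matches the box. The pull bar is at (317,406), with the neck at u=317. Triangulating the pull from all three views.

```bash
python3 - <<'E'
from h import *
S=cam("scene");T=cam("top");W=cam("wrist")
sb=lambda u,v:(155+(u+.5)*.3-.5,200+(v+.5)*.3-.5)
tb=lambda u,v:(242+(u-399.5)*.3-.5,100+(v+.5)*.3-.5)
w=lambda u,v:((u+.5)*.64-.5,(v+.5)*.64-.5)
for cs in (((S,sb(202,155)),(T,tb(620,46)),(W,w(317,406.5))),((S,sb(202,155)),(W,w(317,406.5))),((W,w(317,406.5)),(T,tb(620,46)))):
    print(tri(*cs))
for z in(.158,.165):print(atz(W,w(317,406.5),z))
print(tri((S,sb(36,80)),(T,tb(745,258)),(W,w(118,170))),tri((S,sb(372,62)),(T,tb(416,200)),(W,w(542,170))))
print(atz(W,w(330,170),.055))
E
```

```text
(array([ 0.75231725, -0.12087756,  0.165353  ]), [0.4, 1.4, 1.8])
(array([ 0.75259914, -0.12016971,  0.16573642]), [1.1, 1.1])
(array([ 0.75498145, -0.12158876,  0.16021739]), [1.5, 1.5])
[ 0.75742615 -0.12103602  0.158     ]
[ 0.75318345 -0.11926248  0.165     ]
(array([ 0.59430351, -0.2806818 ,  0.06281693]), [2.4, 4.0, 2.0]) (array([0.60852355, 0.05281765, 0.06460813]), [2.4, 4.7, 2.5])
[ 0.60161975 -0.11399327  0.055     ]
```

Call:
move_arm --plan '[{"x": -0.077, "y": -0.058, "z": 0, "yaw": 0, "fingers": 0}, {"x": -0.077, "y": -0.058, "z": 0, "yaw": 0, "fingers": 0}, {"x": -0.077, "y": -0.058, "z": 0.04, "yaw": 0, "fingers": 0}, {"x": -0.077, "y": -0.058, "z": 0.08, "yaw": 0, "fingers": 0}, {"x": -0.077, "y": -0.058, "z": 0.105, "yaw": 0, "fingers": 0}]'

```text
time: 2.65
eef_pos: [0.7536, -0.1186, 0.1617]
tcp_rot: [0.02, 1.0, 0.001, -0.003]
contact_force: [-0.5, 0.5, -0.2]
opening: 1.001
finger_force: 0.0
```

Call:
move_arm --plan '[{"x": 0, "y": 0, "z": 0.013, "yaw": 0, "fingers": 0}, {"x": 0, "y": 0, "z": 0.026, "yaw": 0, "fingers": 0}, {"x": 0, "y": 0, "z": 0.026, "yaw": 0, "fingers": 0}]'

```text
time: 2.95
eef_pos: [0.7547, -0.1199, 0.1391]
tcp_rot: [0.02, 1.0, 0.0, -0.001]
contact_force: [-0.4, 0.6, 0.6]
opening: 0.998
finger_force: 0.0
```

```bash
python3 - <<'E'
from h import *
im=save("wrist","pics/w2.png");s=ctrl.get_state();print(s["time"],s["eef_pos"],s["contact_force"])
cv2.imwrite("pics/w2b.png",cv2.resize(cv2.imread("pics/w2.png"),(640,480)))
E
```

```text
3.0 [ 0.7555012  -0.1203632   0.14080142] [-0.8868273   0.19977458 -0.33269289]
```

View pics/w2b.png

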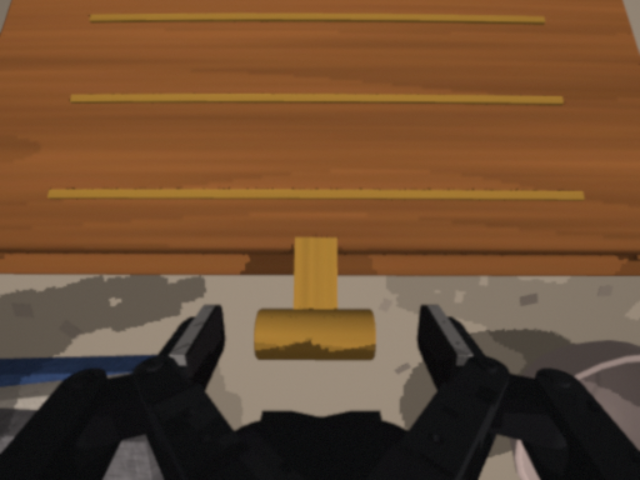

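The bar sits between the fingers at (315,333) and is about 2.5 mm off centre. I'll shift slightly and close.

Call:
move_arm --plan '[{"x": 0, "y": -0.0025, "z": 0, "yaw": 0, "fingers": 0.3}, {"x": 0, "y": -0.0025, "z": 0, "yaw": 0, "fingers": 0.6}, {"x": 0, "y": -0.0025, "z": 0, "yaw": 0, "fingers": 0.8}, {"x": 0, "y": -0.0025, "z": 0, "yaw": 0, "fingers": 0.8}, {"x": 0, "y": -0.0025, "z": 0, "yaw": 0, "fingers": 0.8}]' --force 50

```text
time: 3.5
eef_pos: [0.7567, -0.1224, 0.1423]
tcp_rot: [0.021, 1.0, 0.001, 0.002]
contact_force: [2.9, 4.2, 4.4]
opening: 0.528
finger_force: 54.0
```

```bash
python3 - <<'E'
import numpy as np
# pull relative to closed pose: tool x = -box x, tool z = -z ; 185mm arm, from 33.8deg
a0=np.arctan2(103,154);r=.1853
for k,t in enumerate(np.linspace(0,2.44,26)):
    print(k,round(t,3),"x",round(-(r*np.cos(a0+t)-.154)*1e3,1),"z",round(-(r*np.sin(a0+t)-.103)*1e3,1))
from h import *
s=ctrl.get_state();print(s["eef_pos"],s["contact_force"],s["opening"],s["finger_force"])
E
```

```text
0 0.0 x -0.0 z -0.0
1 0.098 x 10.7 z -14.5
2 0.195 x 22.9 z -27.9
3 0.293 x 36.3 z -40.1
4 0.39 x 50.8 z -50.9
5 0.488 x 66.3 z -60.2
6 0.586 x 82.6 z -68.0
7 0.683 x 99.6 z -74.1
8 0.781 x 117.1 z -78.6
9 0.878 x 135.0 z -81.3
10 0.976 x 153.0 z -82.3
11 1.074 x 171.1 z -81.5
12 1.171 x 189.0 z -79.0
13 1.269 x 206.5 z -74.7
14 1.366 x 223.6 z -68.7
15 1.464 x 240.0 z -61.1
16 1.562 x 255.6 z -52.0
17 1.659 x 270.2 z -41.3
18 1.757 x 283.7 z -29.3
19 1.854 x 296.0 z -16.0
20 1.952 x 306.9 z -1.6
21 2.05 x 316.4 z 13.8
22 2.147 x 324.3 z 30.0
23 2.245 x 330.6 z 47.0
24 2.342 x 335.2 z 64.4
25 2.44 x 338.1 z 82.3
[ 0.75665461 -0.12235067  0.14230321] [2.87287735 4.18849835 4.37789444] 0.5284198643746112 54.01120126247406
```

Call:
move_arm --plan '[{"x": 0.0107, "y": 0, "z": -0.0145, "yaw": 0, "fingers": 0.8}, {"x": 0.0229, "y": 0, "z": -0.0279, "yaw": 0, "fingers": 0.8}, {"x": 0.0363, "y": 0, "z": -0.0401, "yaw": 0, "fingers": 0.8}, {"x": 0.0508, "y": 0, "z": -0.0509, "yaw": 0, "fingers": 0.8}, {"x": 0.0663, "y": 0, "z": -0.0602, "yaw": 0, "fingers": 0.8}]'

```text
time: 4.0
eef_pos: [0.6894, -0.1194, 0.1996]
tcp_rot: [0.021, 1.0, 0.001, 0.001]
contact_force: [3.5, 4.7, -5.5]
opening: 0.533
finger_force: 52.3
```

Call:
move_arm --plan '[{"x": 0.0163, "y": 0, "z": -0.0078, "yaw": 0, "fingers": 0.8}, {"x": 0.0333, "y": 0, "z": -0.0139, "yaw": 0, "fingers": 0.8}, {"x": 0.0508, "y": 0, "z": -0.0184, "yaw": 0, "fingers": 0.8}, {"x": 0.0687, "y": 0, "z": -0.0211, "yaw": 0, "fingers": 0.8}, {"x": 0.0867, "y": 0, "z": -0.0221, "yaw": 0, "fingers": 0.8}]'

```text
time: 4.5
eef_pos: [0.6026, -0.1155, 0.2213]
tcp_rot: [0.021, 1.0, 0.002, 0.002]
contact_force: [4.2, 5.4, -5.5]
opening: 0.527
finger_force: 51.8
```

Call:
move_arm --plan '[{"x": 0.0181, "y": 0, "z": 0.0008, "yaw": 0, "fingers": 0.8}, {"x": 0.036, "y": 0, "z": 0.0033, "yaw": 0, "fingers": 0.8}, {"x": 0.0535, "y": 0, "z": 0.0076, "yaw": 0, "fingers": 0.8}, {"x": 0.0706, "y": 0, "z": 0.0136, "yaw": 0, "fingers": 0.8}, {"x": 0.087, "y": 0, "z": 0.0212, "yaw": 0, "fingers": 0.8}]'

```text
time: 5.0
eef_pos: [0.5166, -0.1117, 0.2019]
tcp_rot: [0.021, 1.0, 0.002, 0.003]
contact_force: [6.3, 8.2, -1.6]
opening: 0.528
finger_force: 51.4
```

Call:
move_arm --plan '[{"x": 0.0156, "y": 0, "z": 0.0091, "yaw": 0, "fingers": 0.8}, {"x": 0.0302, "y": 0, "z": 0.0198, "yaw": 0, "fingers": 0.8}, {"x": 0.0437, "y": 0, "z": 0.0318, "yaw": 0, "fingers": 0.8}, {"x": 0.056, "y": 0, "z": 0.0451, "yaw": 0, "fingers": 0.8}, {"x": 0.0669, "y": 0, "z": 0.0595, "yaw": 0, "fingers": 0.8}]'

```text
time: 5.5
eef_pos: [0.4481, -0.1087, 0.143]
tcp_rot: [0.021, 1.0, 0.002, 0.0]
contact_force: [-1.6, 10.7, 7.1]
opening: 0.524
finger_force: 55.9
```

Call:
move_arm --plan '[{"x": 0.0095, "y": 0, "z": 0.0154, "yaw": 0, "fingers": 0.8}, {"x": 0.0174, "y": 0, "z": 0.0316, "yaw": 0, "fingers": 0.8}, {"x": 0.0237, "y": 0, "z": 0.0486, "yaw": 0, "fingers": 0.8}, {"x": 0.0283, "y": 0, "z": 0.066, "yaw": 0, "fingers": 0.8}]'

```text
time: 5.9
eef_pos: [0.4183, -0.1073, 0.0751]
tcp_rot: [0.021, 1.0, 0.002, -0.002]
contact_force: [-3.1, 10.5, 5.5]
opening: 0.534
finger_force: 63.5
```

Call:
move_arm --plan '[{"x": 0.0015, "y": 0, "z": 0.009, "yaw": 0, "fingers": 0.8}, {"x": 0.0025, "y": 0, "z": 0.017, "yaw": 0, "fingers": 0.8}, {"x": 0.0025, "y": 0, "z": 0.0195, "yaw": 0, "fingers": 0.8}]'

```text
time: 6.2
eef_pos: [0.4148, -0.1071, 0.0547]
tcp_rot: [0.021, 1.0, 0.003, -0.004]
contact_force: [-6.9, 8.2, 5.5]
opening: 0.53
finger_force: 65.7
```

Call:
move_arm --plan '[{"x": 0, "y": 0, "z": 0.002, "yaw": 0, "fingers": 0.8}, {"x": 0, "y": 0, "z": 0.002, "yaw": 0, "fingers": 0.8}]'

```text
time: 6.4
eef_pos: [0.4146, -0.1071, 0.0528]
tcp_rot: [0.021, 1.0, 0.003, -0.004]
contact_force: [-5.9, 7.1, 2.2]
opening: 0.527
finger_force: 65.6
```

Call:
move_arm --plan '[{"x": 0, "y": 0, "z": 0.003, "yaw": 0, "fingers": 0.8}, {"x": 0, "y": 0, "z": 0.005, "yaw": 0, "fingers": 0.8}, {"x": 0, "y": 0, "z": 0.005, "yaw": 0, "fingers": 0.8}]'

```text
time: 6.7
eef_pos: [0.4142, -0.1071, 0.0481]
tcp_rot: [0.021, 1.0, 0.003, -0.005]
contact_force: [-8.5, 8.2, 6.8]
opening: 0.53
finger_force: 66.6
```

Call:
move_arm --plan '[{"x": 0, "y": 0, "z": 0.003, "yaw": 0, "fingers": 0.8}, {"x": 0, "y": 0, "z": 0.005, "yaw": 0, "fingers": 0.8}, {"x": 0, "y": 0, "z": 0.005, "yaw": 0, "fingers": 0.8}]'

```text
time: 7.0
eef_pos: [0.4142, -0.107, 0.0477]
tcp_rot: [0.02, 1.0, 0.004, -0.008]
contact_force: [-24.6, 14.2, 41.4]
opening: 0.529
finger_force: 70.4
```

```bash
python3 - <<'E'
from h import *
c=cam("wrist");im=save("wrist","pics/w3.png");s=ctrl.get_state();print(s["time"],s["eef_pos"],s["contact_force"])
save("scene","pics/s3.png");save("top","pics/t3.png")
# predicted corners of free edge when fully down
ex=np.array([.9991,-.0424,0]);ey=np.array([.0424,.9991,0]);ez=np.array([0,0,1]);H=np.array([.601,-.1145,.055])
for th in(2.44,2.34):
  a=np.pi/6+th
  for yy in(-.17,.17):
    P=H+ey*yy+.15*(np.cos(a)*ex+np.sin(a)*ez)
    print(th,yy,proj(c,P)*1.25, proj(cam("scene"),P))
w=cv2.resize(cv2.imread("pics/w3.png"),(640,480));cv2.imwrite("pics/w3b.png",w)
E
```

```text
7.05 [ 0.41420384 -0.1070571   0.04769012] [-24.77872427  13.84550523  41.65056825]
2.44 -0.17 [-79.7802519  425.55138935] [165.99224897 184.48977494]
2.44 0.17 [716.53671702 423.16060231] [262.69970603 179.80062204]
2.34 -0.17 [-117.09853244  462.16715755] [165.35248332 182.78521828]
2.34 0.17 [753.22032914 458.85742346] [262.94159725 178.06526738]
```

View pics/w3b.png

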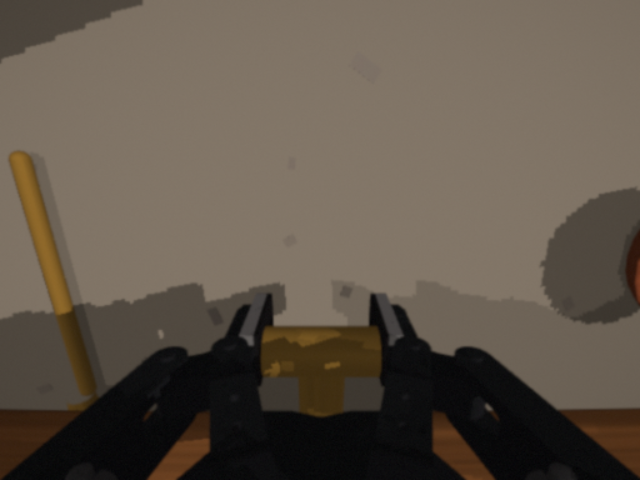

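The front is down on its stop: reaction 41 N, with the bar at (322,350) in the pinch. I'll release, go up and look into the box.

Call:
move_arm --plan '[{"x": 0, "y": 0, "z": -0.005, "yaw": 0, "fingers": 0.8}, {"x": 0, "y": 0, "z": -0.005, "yaw": 0, "fingers": 0.2}, {"x": 0, "y": 0, "z": -0.005, "yaw": 0, "fingers": 0}, {"x": 0, "y": 0, "z": -0.005, "yaw": 0, "fingers": 0}, {"x": 0, "y": 0, "z": -0.005, "yaw": 0, "fingers": 0}]'

```text
time: 7.65
eef_pos: [0.4179, -0.1098, 0.0493]
tcp_rot: [0.021, 1.0, -0.0, -0.0]
contact_force: [0.1, -1.0, 0.1]
opening: 1.0
finger_force: 0.0
```

Call:
move_arm --plan '[{"x": 0, "y": 0, "z": -0.03, "yaw": 0, "fingers": 0}, {"x": 0, "y": 0, "z": -0.07, "yaw": 0, "fingers": 0}, {"x": 0, "y": 0, "z": -0.12, "yaw": 0, "fingers": 0}, {"x": 0, "y": 0, "z": -0.17, "yaw": 0, "fingers": 0}, {"x": -0.02, "y": 0, "z": -0.215, "yaw": 0, "fingers": 0}]'

```text
time: 8.15
eef_pos: [0.437, -0.1103, 0.2668]
tcp_rot: [0.021, 1.0, -0.001, 0.0]
contact_force: [0.3, -0.6, 0.1]
opening: 0.999
finger_force: 0.0
```

Call:
move_arm --plan '[{"x": -0.2, "y": 0, "z": -0.03, "yaw": 0, "fingers": 0}, {"x": -0.2, "y": 0, "z": -0.03, "yaw": 0, "fingers": 0}, {"x": -0.2, "y": 0, "z": -0.03, "yaw": 0, "fingers": 0}, {"x": -0.2, "y": 0, "z": -0.03, "yaw": 0, "fingers": 0}, {"x": -0.2, "y": 0, "z": -0.03, "yaw": 0, "fingers": 0}]'

```text
time: 8.65
eef_pos: [0.6419, -0.1193, 0.2916]
tcp_rot: [0.02, 1.0, 0.0, -0.001]
contact_force: [0.1, 0.0, -1.3]
opening: 1.001
finger_force: 0.0
```

```bash
python3 - <<'E'
from h import *
c=cam("wrist");np.savez("w4.npz",K=c[0],D=c[1],T=c[2]);im=save("wrist","pics/w4.png");s=ctrl.get_state();print(s["time"],s["eef_pos"],s["tcp_rot"],s["contact_force"])
cv2.imwrite("pics/w4b.png",cv2.resize(cv2.imread("pics/w4.png"),(800,600),interpolation=cv2.INTER_CUBIC))
ex=np.array([.9991,-.0424,0]);ey=np.array([.0424,.9991,0]);H=np.array([.601,-.1145,0])
for y in(-.077,.077): print(proj(c,H+.056*ex+y*ey+[0,0,.03])/.64)
E
```

```text
8.7 [ 0.63979268 -0.11898187  0.29184056] [ 2.05303479e-02  9.99787966e-01  3.40701107e-04 -1.55268233e-03] [-0.37120882 -0.50735502  0.15280415]
[325.43973771 266.67764188]
[481.97909581 266.9686162 ]
```

View pics/w4b.png

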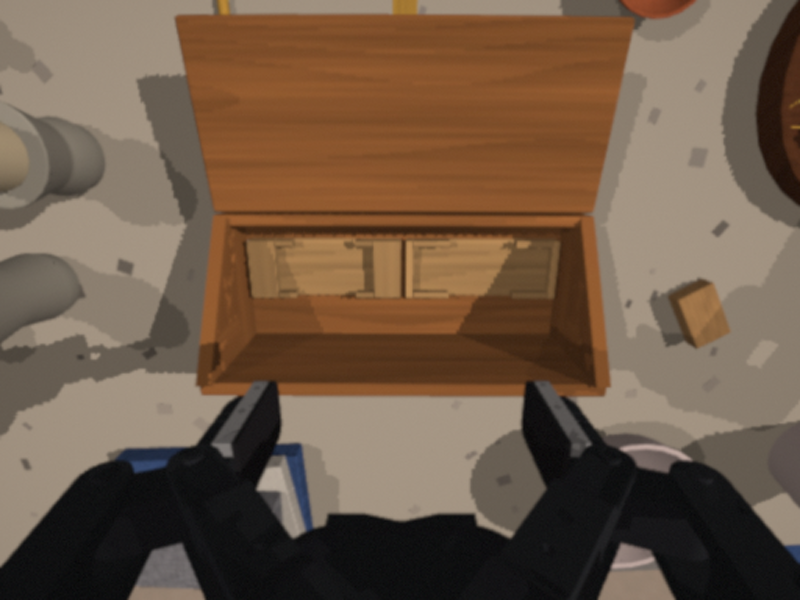

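In the w4 view the right (+y) cradle has the long recess, u=412–556, and the left one the short recess, 277–372. Both block centres are within 1 px of prediction, at (482,267) and (325,267). Next is the tray.

Call:
move_arm --plan '[{"x": 0.06, "y": 0.238, "z": 0, "yaw": 0, "fingers": 0.2}, {"x": 0.06, "y": 0.238, "z": 0, "yaw": 0, "fingers": 0.2}, {"x": 0.06, "y": 0.238, "z": 0, "yaw": 0, "fingers": 0.2}, {"x": 0.06, "y": 0.238, "z": 0, "yaw": 0, "fingers": 0.2}, {"x": 0.06, "y": 0.238, "z": 0, "yaw": 0, "fingers": 0.2}]'

```text
time: 9.2
eef_pos: [0.5858, 0.1232, 0.2947]
tcp_rot: [0.021, 1.0, -0.0, 0.0]
contact_force: [-0.5, 0.2, -1.1]
opening: 0.8
finger_force: 0.0
```

Call:
move_arm --plan '[{"x": 0.06, "y": 0.238, "z": 0.03, "yaw": 0.74, "fingers": 0.3}, {"x": 0.06, "y": 0.238, "z": 0.03, "yaw": 0.74, "fingers": 0.3}, {"x": 0.06, "y": 0.238, "z": 0.03, "yaw": 0.74, "fingers": 0.3}, {"x": 0.06, "y": 0.238, "z": 0.03, "yaw": 0.74, "fingers": 0.3}, {"x": 0.06, "y": 0.238, "z": 0.03, "yaw": 0.74, "fingers": 0.3}]'

```text
time: 9.7
eef_pos: [0.5383, 0.3535, 0.2658]
tcp_rot: [0.372, 0.928, -0.0, 0.0]
contact_force: [0.2, -0.7, 0.2]
opening: 0.701
finger_force: 0.0
```

Call:
move_arm --plan '[{"x": 0, "y": 0, "z": 0, "yaw": 0.74, "fingers": 0.3}, {"x": 0, "y": 0, "z": 0, "yaw": 0.74, "fingers": 0.3}, {"x": 0, "y": 0, "z": 0, "yaw": 0.74, "fingers": 0.3}, {"x": 0, "y": 0, "z": 0, "yaw": 0.74, "fingers": 0.3}, {"x": 0, "y": 0, "z": 0, "yaw": 0.74, "fingers": 0.3}]'

```text
time: 10.2
eef_pos: [0.5388, 0.3518, 0.2657]
tcp_rot: [0.682, 0.731, -0.0, 0.0]
contact_force: [0.7, -0.1, 0.4]
opening: 0.699
finger_force: 0.0
```

Call:
move_arm --plan '[{"x": 0, "y": 0, "z": 0, "yaw": 0.168, "fingers": 0.3}, {"x": 0, "y": 0, "z": 0, "yaw": 0.168, "fingers": 0.3}, {"x": 0, "y": 0, "z": 0, "yaw": 0.168, "fingers": 0.3}]'

```text
time: 10.5
eef_pos: [0.5392, 0.3521, 0.2658]
tcp_rot: [0.738, 0.675, -0.0, 0.0]
contact_force: [-0.1, -0.3, -0.2]
opening: 0.701
finger_force: 0.0
```

```bash
python3 - <<'E'
from h import *
c=cam("wrist");np.savez("w5.npz",K=c[0],D=c[1],T=c[2]);im=save("wrist","pics/w5.png");s=ctrl.get_state();print(s["time"],s["eef_pos"],s["tcp_rot"],s["opening"],s["qpos"].round(2))
cv2.imwrite("pics/w5b.png",cv2.resize(cv2.imread("pics/w5.png"),(800,600),interpolation=cv2.INTER_CUBIC))
E
```

```text
10.55 [0.53933015 0.35219177 0.26577582] [ 7.38170381e-01  6.74614322e-01 -2.30232779e-05  6.78105072e-05] 0.703357076898183 [ 0.42  0.2   1.62 -0.    1.32  0.51]
```

View pics/w5b.png

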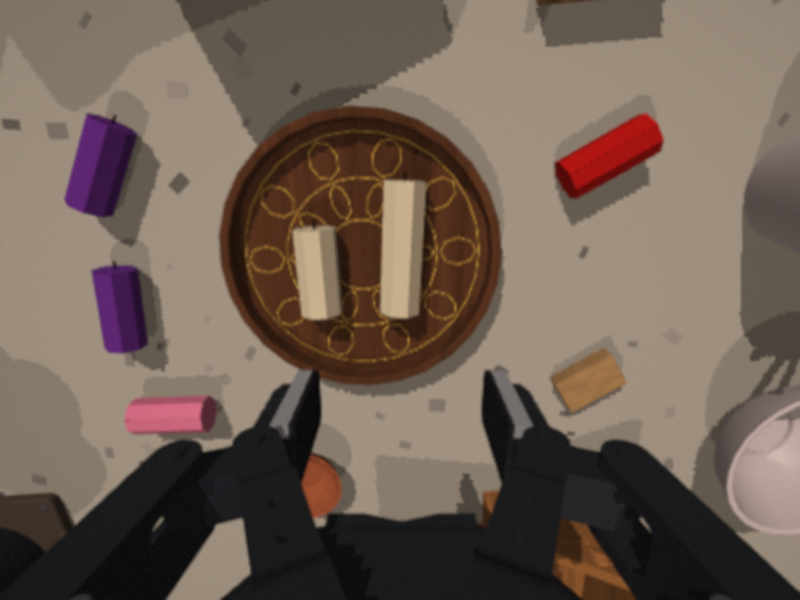

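The long candle runs from (405,181) to (400,317), centre (402.5,249), and the short one from (316,227) to (321.5,318), centre (318.5,273). The nearby purple, pink and red look-alikes stay untouched.

```bash
python3 - <<'E'
from h import *
z=np.load("w5.npz");W=(z["K"],z["D"],z["T"]);S=cam("scene");T=cam("top")
w=lambda u,v:((u+.5)*.64-.5,(v+.5)*.64-.5)
st=lambda u,v:(300+(u+.5)*.22-.5,160+(v-299.5)*.22-.5)
tt=lambda u,v:(108+(u-399.5)*.22-.5,142+(v-299.5)*.22-.5)
for n,a,b,c,e1,e2 in(("long",(220,484),(597,426),(402.5,249),(405,181),(400,317)),("short",(180,405),(597,533),(318.5,273),(316,227),(321.5,318))):
    print(n,tri((S,st(*a)),(T,tt(*b)),(W,w(*c))),tri((S,st(*a)),(W,w(*c))))
    A=atz(W,w(*e1),.03);B=atz(W,w(*e2),.03);print(atz(W,w(*c),.03),(A+B)/2,np.linalg.norm(A-B),np.degrees(np.arctan2(*(A-B)[1::-1])))
E
```

```text
long (array([0.54195037, 0.36103486, 0.02806434]), [1.7, 1.3, 1.3]) (array([0.54320872, 0.36105891, 0.0303603 ]), [1.1, 1.1])
[0.5424922  0.36014553 0.03      ] [0.54210952 0.35709369 0.03      ] 0.12514902666801392 82.85697275871892
short (array([0.46299701, 0.34618692, 0.02947462]), [2.3, 1.3, 1.5]) (array([0.46485558, 0.34637084, 0.03262042]), [1.4, 1.4])
[0.46311457 0.34479151 0.03      ] [0.46326727 0.34378688 0.03      ] 0.08654918512866555 84.83003961876666
```

Call:
move_arm --plan '[{"x": 0.0082, "y": 0.0023, "z": 0.04, "yaw": 0.033, "fingers": 0.35}, {"x": 0.0082, "y": 0.0023, "z": 0.085, "yaw": 0.033, "fingers": 0.35}, {"x": 0.0082, "y": 0.0023, "z": 0.13, "yaw": 0.033, "fingers": 0.35}, {"x": 0.0082, "y": 0.0023, "z": 0.175, "yaw": 0.033, "fingers": 0.35}, {"x": 0.0082, "y": 0.0023, "z": 0.205, "yaw": 0.033, "fingers": 0.35}]'

```text
time: 11.05
eef_pos: [0.5407, 0.3595, 0.0567]
tcp_rot: [0.749, 0.662, -0.002, -0.001]
contact_force: [-0.6, 0.2, -0.7]
opening: 0.65
finger_force: 0.0
```

Call:
move_arm --plan '[{"x": 0, "y": 0, "z": 0.02, "yaw": 0, "fingers": 0.35}, {"x": 0, "y": 0, "z": 0.035, "yaw": 0, "fingers": 0.35}, {"x": 0, "y": 0, "z": 0.045, "yaw": 0, "fingers": 0.35}, {"x": 0, "y": 0, "z": 0.05, "yaw": 0, "fingers": 0.35}, {"x": 0, "y": 0, "z": 0.05, "yaw": 0, "fingers": 0.35}]'

```text
time: 11.55
eef_pos: [0.5429, 0.3607, 0.0108]
tcp_rot: [0.75, 0.662, 0.0, 0.0]
contact_force: [0.0, -0.3, 0.0]
opening: 0.648
finger_force: 0.0
```

Call:
move_arm --plan '[{"x": 0, "y": 0, "z": 0, "yaw": 0, "fingers": 0.5}, {"x": 0, "y": 0, "z": 0, "yaw": 0, "fingers": 0.6}, {"x": 0, "y": 0, "z": 0, "yaw": 0, "fingers": 0.75}, {"x": 0, "y": 0, "z": 0, "yaw": 0, "fingers": 0.75}, {"x": 0, "y": 0, "z": 0, "yaw": 0, "fingers": 0.75}]' --force 25

```text
time: 12.05
eef_pos: [0.5436, 0.3611, 0.0121]
tcp_rot: [0.75, 0.662, 0.001, 0.0]
contact_force: [-1.3, -0.2, 5.7]
opening: 0.417
finger_force: 26.9
```

Call:
move_arm --plan '[{"x": 0, "y": 0, "z": -0.01, "yaw": 0, "fingers": 0.75}, {"x": 0, "y": 0, "z": -0.04, "yaw": 0, "fingers": 0.75}, {"x": 0, "y": 0, "z": -0.085, "yaw": 0, "fingers": 0.75}, {"x": 0, "y": 0, "z": -0.13, "yaw": 0, "fingers": 0.75}, {"x": 0, "y": 0, "z": -0.17, "yaw": 0, "fingers": 0.75}]' --force 35

```text
time: 12.55
eef_pos: [0.5425, 0.3604, 0.1824]
tcp_rot: [0.75, 0.661, 0.0, 0.0]
contact_force: [1.4, 0.7, -1.6]
opening: 0.412
finger_force: 35.9
```

Call:
move_arm --plan '[{"x": -0.03, "y": 0.013, "z": -0.02, "yaw": 0, "fingers": 0.75}, {"x": -0.07, "y": 0.03, "z": -0.02, "yaw": 0, "fingers": 0.75}, {"x": -0.11, "y": 0.048, "z": -0.02, "yaw": 0, "fingers": 0.75}, {"x": -0.15, "y": 0.065, "z": -0.02, "yaw": 0, "fingers": 0.75}, {"x": -0.19, "y": 0.082, "z": -0.02, "yaw": 0, "fingers": 0.75}]'

```text
time: 13.05
eef_pos: [0.6, 0.1601, 0.2002]
tcp_rot: [0.75, 0.662, -0.0, -0.0]
contact_force: [0.5, -0.1, -1.8]
opening: 0.413
finger_force: 35.9
```

Call:
move_arm --plan '[{"x": -0.04, "y": 0.0176, "z": 0, "yaw": -0.04, "fingers": 0.75}, {"x": -0.08, "y": 0.035, "z": 0, "yaw": -0.082, "fingers": 0.75}, {"x": -0.12, "y": 0.052, "z": 0, "yaw": -0.082, "fingers": 0.75}, {"x": -0.16, "y": 0.07, "z": 0, "yaw": -0.082, "fingers": 0.75}, {"x": -0.1933, "y": 0.0844, "z": 0, "yaw": -0.082, "fingers": 0.75}]'

```text
time: 13.55
eef_pos: [0.6598, -0.0429, 0.2]
tcp_rot: [0.723, 0.691, -0.0, -0.0]
contact_force: [1.2, 0.3, -2.2]
opening: 0.418
finger_force: 35.9
```

Call:
move_arm --plan '[{"x": 0, "y": 0, "z": 0, "yaw": 0, "fingers": 0.75}, {"x": 0, "y": 0, "z": 0, "yaw": 0, "fingers": 0.75}]'

```text
time: 13.75
eef_pos: [0.6594, -0.0411, 0.1998]
tcp_rot: [0.723, 0.691, -0.0, -0.001]
contact_force: [-0.3, 0.7, -1.6]
opening: 0.414
finger_force: 35.9
```

```bash
python3 - <<'E'
from h import *
c=cam("wrist");np.savez("w6.npz",K=c[0],D=c[1],T=c[2]);im=save("wrist","pics/w6.png");s=ctrl.get_state();print(s["time"],s["eef_pos"],s["tcp_rot"],s["opening"],s["finger_force"])
cv2.imwrite("pics/w6b.png",cv2.resize(cv2.imread("pics/w6.png"),(800,600),interpolation=cv2.INTER_CUBIC))
ex=np.array([.9991,-.0424,0]);ey=np.array([.0424,.9991,0]);H=np.array([.601,-.1145,0])
for y in(.077-.075,.077+.075):
  for x in (.027,.085): print(x,y,proj(c,H+x*ex+y*ey+[0,0,.03])/.64)
E
```

```text
13.8 [ 0.65933802 -0.0400822   0.19988489] [ 7.22319920e-01  6.91558469e-01 -2.91463281e-04 -8.56019076e-04] 0.41274715970523795 35.89414005749859
0.027 0.0020000000000000018 [365.35553384 363.19865397]
0.085 0.0020000000000000018 [436.16460326 363.12020957]
0.027 0.152 [359.50212085 171.52745323]
0.085 0.152 [441.13183854 171.3454733 ]
```

View pics/w6b.png

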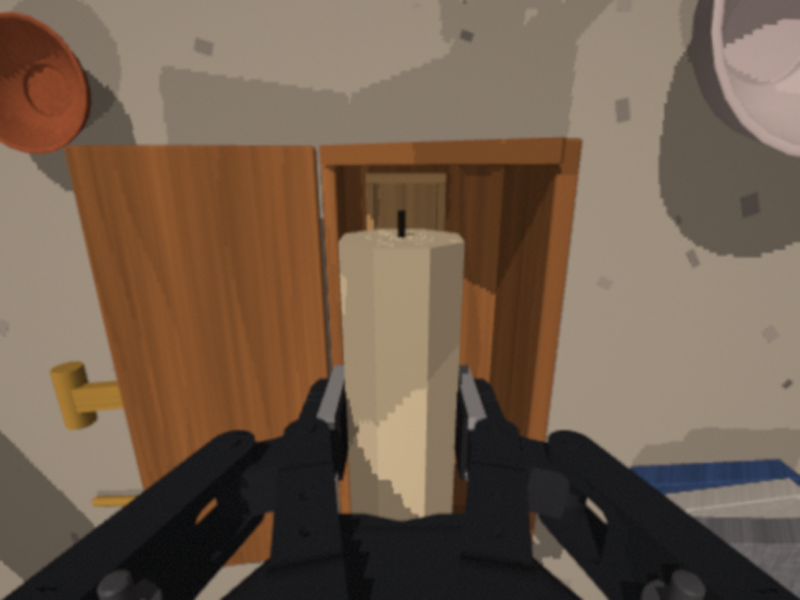

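The candle hangs straight and centred at u≈402. The cradle end visible behind it spans u=367–446 at v≈174, about 5 px right of prediction, so I'll cross-check the box pose.

```bash
python3 - <<'E'
from h import *
from scipy.optimize import least_squares
L=lambda f:(lambda z:(z["K"],z["D"],z["T"]))(np.load(f))
w4=L("w4.npz");w6=L("w6.npz")
# (cam, pix800, box point)
obs=[(w6,(322,148),(0,.17,.055)),(w6,(580,140),(.142,.17,.13)),(w6,(367,174),(.027,.152,.03)),(w6,(446,174),(.085,.152,.03)),
(w4,(215,217),(0,-.17,.055)),(w4,(594,217),(0,.17,.055)),(w4,(198,393),(.142,-.17,.13)),(w4,(608,393),(.142,.17,.13)),
(w4,(247,237),(.027,-.152,.03)),(w4,(560,237),(.027,.152,.03)),(w4,(247,298),(.085,-.152,.03)),(w4,(556,298),(.085,.152,.03))]
def pt(h,p):
    c,s=np.cos(h[2]),np.sin(h[2]);return np.array([h[0]+c*p[0]-s*p[1],h[1]+s*p[0]+c*p[1],p[2]])
def res(h,o): return np.concatenate([proj(c,pt(h,p))/.64-u for c,u,p in o])
for o in(obs,obs[:4],obs[4:]):
    r=least_squares(res,[.601,-.1145,-.0424],args=(o,),loss="soft_l1");h=r.x;print(h.round(4));print(res(h,o).reshape(-1,2).round(1).tolist())
    print("long",pt(h,(.056,.077,0)),"short",pt(h,(.056,-.077,0)))
E
```

```text
[ 0.6033 -0.1159 -0.047 ]
[[-4.1, -3.1], [8.0, -2.1], [-3.1, -0.4], [-0.6, -0.2], [-3.2, -3.9], [-0.8, -1.3], [-2.4, 4.7], [-0.5, 7.0], [-2.0, 1.9], [-0.5, 4.0], [4.1, -1.6], [-3.5, 0.3]]
long [ 0.66288528 -0.0416059   0.        ] short [ 0.65564879 -0.19543578  0.        ]
[ 0.6046 -0.1172 -0.0438]
[[-2.8, -1.1], [9.3, -0.3], [-1.9, 1.3], [0.5, 1.2]]
long [ 0.66388359 -0.04272388  0.        ] short [ 0.65713434 -0.19657591  0.        ]
[ 0.6027 -0.1148 -0.0442]
[[-1.9, -4.0], [0.6, -2.6], [-0.6, 4.6], [1.5, 5.9], [-0.8, 1.7], [0.8, 2.9], [5.4, -1.8], [-2.0, -0.7]]
long [ 0.66209215 -0.04030402  0.        ] short [ 0.65528739 -0.1941536   0.        ]
```

Call:
move_arm --plan '[{"x": -0.001, "y": 0.003, "z": 0.02, "yaw": 0, "fingers": 0.75}, {"x": -0.001, "y": 0.003, "z": 0.055, "yaw": 0, "fingers": 0.75}, {"x": -0.001, "y": 0.003, "z": 0.09, "yaw": 0, "fingers": 0.75}, {"x": -0.001, "y": 0.003, "z": 0.12, "yaw": 0, "fingers": 0.75}, {"x": -0.001, "y": 0.003, "z": 0.14, "yaw": 0, "fingers": 0.75}]'

```text
time: 14.3
eef_pos: [0.6608, -0.0391, 0.0575]
tcp_rot: [0.721, 0.693, -0.001, -0.002]
contact_force: [-0.3, 0.0, -0.8]
opening: 0.417
finger_force: 35.9
```

Call:
move_arm --plan '[{"x": 0, "y": 0, "z": 0.01, "yaw": 0, "fingers": 0.75}, {"x": 0, "y": 0, "z": 0.018, "yaw": 0, "fingers": 0.75}, {"x": 0, "y": 0, "z": 0.025, "yaw": 0, "fingers": 0.75}, {"x": 0, "y": 0, "z": 0.03, "yaw": 0, "fingers": 0.75}, {"x": 0, "y": 0, "z": 0.033, "yaw": 0, "fingers": 0.75}]'

```text
time: 14.8
eef_pos: [0.6634, -0.0416, 0.0281]
tcp_rot: [0.722, 0.692, 0.0, 0.0]
contact_force: [0.7, 0.2, -1.3]
opening: 0.414
finger_force: 35.9
```

Call:
move_arm --plan '[{"x": 0, "y": 0, "z": 0.003, "yaw": 0, "fingers": 0.75}, {"x": 0, "y": 0, "z": 0.004, "yaw": 0, "fingers": 0.75}, {"x": 0, "y": 0, "z": 0.005, "yaw": 0, "fingers": 0.75}]'

```text
time: 15.1
eef_pos: [0.6632, -0.0417, 0.0229]
tcp_rot: [0.722, 0.692, 0.0, 0.0]
contact_force: [-0.1, -0.1, -1.0]
opening: 0.416
finger_force: 35.9
```

Call:
move_arm --plan '[{"x": 0, "y": 0, "z": 0.001, "yaw": 0, "fingers": 0.75}, {"x": 0, "y": 0, "z": 0.002, "yaw": 0, "fingers": 0.75}, {"x": 0, "y": 0, "z": 0.003, "yaw": 0, "fingers": 0.75}]'

```text
time: 15.4
eef_pos: [0.6631, -0.0416, 0.0202]
tcp_rot: [0.722, 0.692, -0.0, 0.0]
contact_force: [-3.2, 0.4, 4.5]
opening: 0.417
finger_force: 36.6
```

Call:
move_arm --plan '[{"x": 0, "y": 0, "z": 0.0005, "yaw": 0, "fingers": 0.5}, {"x": 0, "y": 0, "z": 0.0005, "yaw": 0, "fingers": 0.42}, {"x": 0, "y": 0, "z": 0.0005, "yaw": 0, "fingers": 0.42}, {"x": 0, "y": 0, "z": 0.0005, "yaw": 0, "fingers": 0.42}]'

```text
time: 15.8
eef_pos: [0.663, -0.0416, 0.0192]
tcp_rot: [0.722, 0.692, 0.0, 0.0]
contact_force: [-0.2, -0.0, -0.0]
opening: 0.58
finger_force: 0.0
```

Call:
move_arm --plan '[{"x": 0, "y": 0, "z": -0.01, "yaw": 0, "fingers": 0.42}, {"x": 0, "y": 0, "z": -0.03, "yaw": 0, "fingers": 0.42}, {"x": 0, "y": 0, "z": -0.08, "yaw": 0, "fingers": 0.42}, {"x": 0, "y": 0, "z": -0.13, "yaw": 0, "fingers": 0.42}, {"x": 0, "y": 0, "z": -0.18, "yaw": 0, "fingers": 0.42}]'

```text
time: 16.3
eef_pos: [0.6627, -0.0415, 0.2017]
tcp_rot: [0.722, 0.692, 0.0, 0.0]
contact_force: [1.6, 0.1, 0.3]
opening: 0.582
finger_force: 0.0
```

```bash
python3 - <<'E'
from h import *
c=cam("wrist");np.savez("w7.npz",K=c[0],D=c[1],T=c[2]);im=save("wrist","pics/w7.png");s=ctrl.get_state();print(s["time"],s["eef_pos"],s["tcp_rot"],s["opening"])
cv2.imwrite("pics/w7b.png",cv2.resize(cv2.imread("pics/w7.png"),(640,480),interpolation=cv2.INTER_CUBIC))
E
```

```text
16.35 [ 0.66761087 -0.04239224  0.21368454] [0.72205804 0.69177387 0.00503039 0.00746991] 0.5780543775438475
```

View pics/w7b.png

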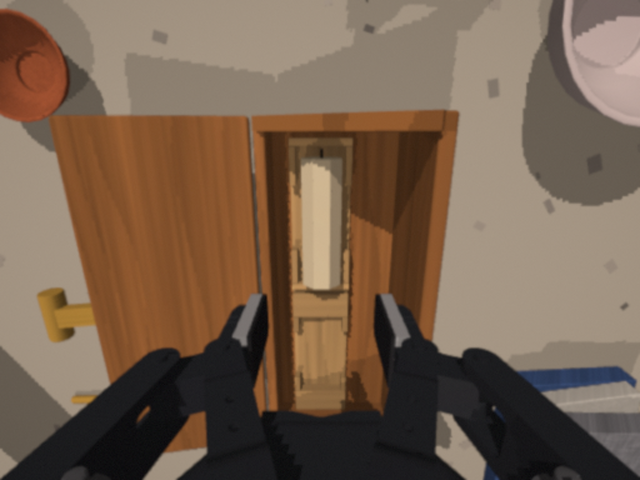

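The long candle lies inside the right-hand recess, at u=301–342 within the cradle's 290–352. Next is the short one.

Call:
move_arm --plan '[{"x": 0.04, "y": -0.023, "z": 0, "yaw": 0, "fingers": 0.35}, {"x": 0.08, "y": -0.046, "z": 0, "yaw": 0, "fingers": 0.35}, {"x": 0.12, "y": -0.069, "z": 0, "yaw": 0, "fingers": 0.35}, {"x": 0.155, "y": -0.089, "z": 0, "yaw": 0, "fingers": 0.35}, {"x": 0.189, "y": -0.108, "z": 0, "yaw": 0, "fingers": 0.35}]'

```text
time: 16.85
eef_pos: [0.5622, 0.1534, 0.1999]
tcp_rot: [0.722, 0.692, 0.0, 0.0]
contact_force: [0.5, 0.2, 0.9]
opening: 0.649
finger_force: 0.0
```

Call:
move_arm --plan '[{"x": 0.04, "y": -0.023, "z": 0, "yaw": 0.02, "fingers": 0.35}, {"x": 0.08, "y": -0.046, "z": 0, "yaw": 0.048, "fingers": 0.35}, {"x": 0.12, "y": -0.069, "z": 0, "yaw": 0.048, "fingers": 0.35}, {"x": 0.155, "y": -0.089, "z": 0, "yaw": 0.048, "fingers": 0.35}, {"x": 0.189, "y": -0.108, "z": 0, "yaw": 0.048, "fingers": 0.35}]'

```text
time: 17.35
eef_pos: [0.4624, 0.347, 0.1999]
tcp_rot: [0.738, 0.674, 0.001, 0.0]
contact_force: [1.4, 0.2, -0.7]
opening: 0.651
finger_force: 0.0
```

Call:
move_arm --plan '[{"x": 0, "y": 0, "z": 0, "yaw": 0, "fingers": 0.35}, {"x": 0, "y": 0, "z": 0, "yaw": 0, "fingers": 0.35}, {"x": 0, "y": 0, "z": 0, "yaw": 0, "fingers": 0.35}]'

```text
time: 17.65
eef_pos: [0.4639, 0.3447, 0.1994]
tcp_rot: [0.739, 0.674, 0.0, 0.0]
contact_force: [-0.6, 0.2, 0.8]
opening: 0.649
finger_force: 0.0
```

```bash
python3 - <<'E'
from h import *
c=cam("wrist");im=save("wrist","pics/w8.png");s=ctrl.get_state();print(s["time"],s["eef_pos"],s["tcp_rot"],s["opening"])
# ivory blob: bright, low-saturation-warm, near predicted pixel
u=proj(c,np.array([.463,.3455,.03]));print(u)
hsv=cv2.cvtColor(im,cv2.COLOR_RGB2HSV);x0,y0=(u-55).astype(int).clip(0);x1,y1=(u+55).astype(int)
m=(im[...,2]>95).astype(np.uint8);n,l,st,ce=cv2.connectedComponentsWithStats(m[y0:y1,x0:x1])
for i in range(1,n):
    if st[i,4]>200:
        p=np.argwhere(l==i)[:,::-1].astype(np.float32);r=cv2.minAreaRect(p);q=np.array(r[0])+[x0,y0]
        print(st[i],q,r[1],r[2],atz(c,q,.034), [ (atz(c,np.array(b)+[x0,y0],.04)*1e3).round(0)[:2].tolist() for b in cv2.boxPoints(r)])
E
```

```text
17.7 [0.46411425 0.3444347  0.19930333] [7.39053751e-01 6.73646422e-01 1.10477675e-04 1.98090394e-04] 0.6466048559395745
[254.56078485 175.85178705]
[  38   20   33   73 2153] [253.32482147 176.01824951] (72.243896484375, 31.177804946899414) 88.45184326171875 [0.46164994 0.34642886 0.034     ] [[447.0, 390.0], [482.0, 388.0], [478.0, 302.0], [440.0, 304.0]]
```

The short candle is confirmed at (0.462, 0.346), straight under the tool.

Call:
move_arm --plan '[{"x": 0.001, "y": -0.001, "z": 0.03, "yaw": 0, "fingers": 0.35}, {"x": 0.001, "y": -0.001, "z": 0.07, "yaw": 0, "fingers": 0.35}, {"x": 0.001, "y": -0.001, "z": 0.11, "yaw": 0, "fingers": 0.35}, {"x": 0.001, "y": -0.001, "z": 0.14, "yaw": 0, "fingers": 0.35}, {"x": 0.001, "y": -0.001, "z": 0.16, "yaw": 0, "fingers": 0.35}]'

```text
time: 18.2
eef_pos: [0.4619, 0.3443, 0.0362]
tcp_rot: [0.739, 0.673, -0.002, -0.0]
contact_force: [0.3, -0.1, 0.6]
opening: 0.65
finger_force: 0.0
```

Call:
move_arm --plan '[{"x": 0, "y": 0, "z": 0.01, "yaw": 0, "fingers": 0.35}, {"x": 0, "y": 0, "z": 0.02, "yaw": 0, "fingers": 0.35}, {"x": 0, "y": 0, "z": 0.027, "yaw": 0, "fingers": 0.35}, {"x": 0, "y": 0, "z": 0.029, "yaw": 0, "fingers": 0.35}, {"x": 0, "y": 0, "z": 0.029, "yaw": 0, "fingers": 0.35}]'

```text
time: 18.7
eef_pos: [0.463, 0.3466, 0.0106]
tcp_rot: [0.739, 0.674, 0.0, 0.0]
contact_force: [-0.2, -0.8, -0.1]
opening: 0.648
finger_force: 0.0
```

Call:
move_arm --plan '[{"x": 0, "y": 0, "z": 0, "yaw": 0, "fingers": 0.5}, {"x": 0, "y": 0, "z": 0, "yaw": 0, "fingers": 0.6}, {"x": 0, "y": 0, "z": 0, "yaw": 0, "fingers": 0.75}, {"x": 0, "y": 0, "z": 0, "yaw": 0, "fingers": 0.75}, {"x": 0, "y": 0, "z": 0, "yaw": 0, "fingers": 0.75}]' --force 30

```text
time: 19.2
eef_pos: [0.4633, 0.3469, 0.0112]
tcp_rot: [0.739, 0.674, 0.001, 0.0]
contact_force: [-0.4, 0.1, 6.2]
opening: 0.418
finger_force: 31.4
```

Call:
move_arm --plan '[{"x": 0, "y": 0, "z": -0.01, "yaw": 0, "fingers": 0.75}, {"x": 0, "y": 0, "z": -0.04, "yaw": 0, "fingers": 0.75}, {"x": 0, "y": 0, "z": -0.085, "yaw": 0, "fingers": 0.75}, {"x": 0, "y": 0, "z": -0.13, "yaw": 0, "fingers": 0.75}, {"x": 0, "y": 0, "z": -0.17, "yaw": 0, "fingers": 0.75}]' --force 35

```text
time: 19.7
eef_pos: [0.4622, 0.3462, 0.182]
tcp_rot: [0.739, 0.674, -0.0, 0.0]
contact_force: [0.6, -0.3, -0.5]
opening: 0.416
finger_force: 35.4
```

Call:
move_arm --plan '[{"x": -0.03, "y": 0.014, "z": -0.02, "yaw": 0, "fingers": 0.75}, {"x": -0.065, "y": 0.03, "z": -0.02, "yaw": 0, "fingers": 0.75}, {"x": -0.1, "y": 0.046, "z": -0.02, "yaw": 0, "fingers": 0.75}, {"x": -0.137, "y": 0.064, "z": -0.02, "yaw": 0, "fingers": 0.75}, {"x": -0.1735, "y": 0.0806, "z": -0.02, "yaw": 0, "fingers": 0.75}]'

```text
time: 20.2
eef_pos: [0.5267, 0.1648, 0.1999]
tcp_rot: [0.739, 0.674, -0.0, -0.0]
contact_force: [0.5, -0.1, -0.3]
opening: 0.417
finger_force: 35.5
```

Call:
move_arm --plan '[{"x": -0.035, "y": 0.016, "z": 0, "yaw": 0, "fingers": 0.75}, {"x": -0.07, "y": 0.032, "z": 0, "yaw": 0, "fingers": 0.75}, {"x": -0.105, "y": 0.049, "z": 0, "yaw": 0, "fingers": 0.75}, {"x": -0.14, "y": 0.065, "z": 0, "yaw": 0, "fingers": 0.75}, {"x": -0.1735, "y": 0.0806, "z": 0, "yaw": 0, "fingers": 0.75}]'

```text
time: 20.7
eef_pos: [0.5912, -0.0154, 0.1997]
tcp_rot: [0.739, 0.674, -0.0, -0.0]
contact_force: [0.9, 1.3, -1.3]
opening: 0.412
finger_force: 35.5
```

Call:
move_arm --plan '[{"x": -0.04, "y": 0.018, "z": 0, "yaw": -0.02, "fingers": 0.75}, {"x": -0.08, "y": 0.037, "z": 0, "yaw": -0.048, "fingers": 0.75}, {"x": -0.12, "y": 0.055, "z": 0, "yaw": -0.048, "fingers": 0.75}, {"x": -0.15, "y": 0.07, "z": 0, "yaw": -0.048, "fingers": 0.75}, {"x": -0.1735, "y": 0.0806, "z": 0, "yaw": -0.048, "fingers": 0.75}]'

```text
time: 21.2
eef_pos: [0.6557, -0.1961, 0.1994]
tcp_rot: [0.723, 0.691, -0.0, -0.001]
contact_force: [-0.1, -0.4, -0.6]
opening: 0.415
finger_force: 35.4
```

Call:
move_arm --plan '[{"x": 0, "y": 0, "z": 0, "yaw": 0, "fingers": 0.75}, {"x": 0, "y": 0, "z": 0, "yaw": 0, "fingers": 0.75}, {"x": 0, "y": 0, "z": 0, "yaw": 0, "fingers": 0.75}]'

```text
time: 21.5
eef_pos: [0.6554, -0.1927, 0.1996]
tcp_rot: [0.722, 0.692, -0.0, -0.001]
contact_force: [0.3, -0.1, -0.9]
opening: 0.415
finger_force: 35.4
```

Call:
move_arm --plan '[{"x": -0.0005, "y": 0.0005, "z": 0.02, "yaw": 0, "fingers": 0.75}, {"x": -0.0005, "y": 0.0005, "z": 0.055, "yaw": 0, "fingers": 0.75}, {"x": -0.0005, "y": 0.0005, "z": 0.09, "yaw": 0, "fingers": 0.75}, {"x": -0.0005, "y": 0.0005, "z": 0.12, "yaw": 0, "fingers": 0.75}, {"x": -0.0005, "y": 0.0005, "z": 0.14, "yaw": 0, "fingers": 0.75}]'

```text
time: 22.0
eef_pos: [0.6547, -0.192, 0.0572]
tcp_rot: [0.722, 0.692, -0.001, -0.002]
contact_force: [-0.4, -0.8, -1.1]
opening: 0.416
finger_force: 35.4
```

Call:
move_arm --plan '[{"x": 0, "y": 0, "z": 0.01, "yaw": 0, "fingers": 0.75}, {"x": 0, "y": 0, "z": 0.018, "yaw": 0, "fingers": 0.75}, {"x": 0, "y": 0, "z": 0.025, "yaw": 0, "fingers": 0.75}, {"x": 0, "y": 0, "z": 0.03, "yaw": 0, "fingers": 0.75}, {"x": 0, "y": 0, "z": 0.033, "yaw": 0, "fingers": 0.75}]'

```text
time: 22.5
eef_pos: [0.6569, -0.1946, 0.0276]
tcp_rot: [0.722, 0.692, 0.0, 0.001]
contact_force: [-0.5, -0.0, -0.9]
opening: 0.41
finger_force: 35.4
```

Call:
move_arm --plan '[{"x": 0, "y": 0, "z": 0.003, "yaw": 0, "fingers": 0.75}, {"x": 0, "y": 0, "z": 0.004, "yaw": 0, "fingers": 0.75}, {"x": 0, "y": 0, "z": 0.005, "yaw": 0, "fingers": 0.75}]'

```text
time: 22.8
eef_pos: [0.6566, -0.1946, 0.0224]
tcp_rot: [0.722, 0.692, 0.0, 0.0]
contact_force: [-0.1, -0.0, -0.8]
opening: 0.418
finger_force: 35.4
```

Call:
move_arm --plan '[{"x": 0, "y": 0, "z": 0.001, "yaw": 0, "fingers": 0.75}, {"x": 0, "y": 0, "z": 0.002, "yaw": 0, "fingers": 0.75}, {"x": 0, "y": 0, "z": 0.0025, "yaw": 0, "fingers": 0.75}]'

```text
time: 23.1
eef_pos: [0.6565, -0.1945, 0.0196]
tcp_rot: [0.722, 0.692, 0.0, 0.0]
contact_force: [-0.5, -0.3, -0.8]
opening: 0.419
finger_force: 35.4
```

Call:
move_arm --plan '[{"x": 0, "y": 0, "z": 0.0005, "yaw": 0, "fingers": 0.75}, {"x": 0, "y": 0, "z": 0.001, "yaw": 0, "fingers": 0.75}, {"x": 0, "y": 0, "z": 0.001, "yaw": 0, "fingers": 0.75}]'

```text
time: 23.4
eef_pos: [0.6565, -0.1944, 0.0193]
tcp_rot: [0.722, 0.692, -0.0, -0.0]
contact_force: [-2.0, 0.2, 2.5]
opening: 0.415
finger_force: 35.8
```

Call:
move_arm --plan '[{"x": 0, "y": 0, "z": 0, "yaw": 0, "fingers": 0.5}, {"x": 0, "y": 0, "z": 0, "yaw": 0, "fingers": 0.42}, {"x": 0, "y": 0, "z": 0, "yaw": 0, "fingers": 0.42}, {"x": 0, "y": 0, "z": 0, "yaw": 0, "fingers": 0.42}]'

```text
time: 23.8
eef_pos: [0.6564, -0.1944, 0.0184]
tcp_rot: [0.722, 0.692, -0.0, -0.0]
contact_force: [-0.6, 1.1, -0.3]
opening: 0.58
finger_force: 0.0
```

Call:
move_arm --plan '[{"x": 0, "y": 0, "z": -0.01, "yaw": 0, "fingers": 0.42}, {"x": 0, "y": 0, "z": -0.03, "yaw": 0, "fingers": 0.42}, {"x": 0, "y": 0, "z": -0.08, "yaw": 0, "fingers": 0.42}, {"x": 0, "y": 0, "z": -0.13, "yaw": 0, "fingers": 0.42}, {"x": 0, "y": 0, "z": -0.18, "yaw": 0, "fingers": 0.42}]'

```text
time: 24.3
eef_pos: [0.6563, -0.1943, 0.2011]
tcp_rot: [0.722, 0.692, 0.0, 0.0]
contact_force: [0.4, 0.2, 0.2]
opening: 0.583
finger_force: 0.0
```

Call:
move_arm --plan '[{"x": 0, "y": 0, "z": -0.04, "yaw": 0, "fingers": 0.42}, {"x": 0, "y": 0, "z": -0.08, "yaw": 0, "fingers": 0.42}, {"x": 0, "y": 0, "z": -0.08, "yaw": 0, "fingers": 0.42}, {"x": 0, "y": 0, "z": -0.08, "yaw": 0, "fingers": 0.42}, {"x": 0, "y": 0, "z": -0.08, "yaw": 0, "fingers": 0.42}]'

```text
time: 24.8
eef_pos: [0.6557, -0.1941, 0.2771]
tcp_rot: [0.722, 0.692, -0.0, -0.001]
contact_force: [0.4, 0.5, -1.2]
opening: 0.58
finger_force: 0.0
```

```bash
python3 - <<'E'
from h import *
c=cam("wrist");im=save("wrist","pics/w9.png");s=ctrl.get_state();print(s["time"],s["eef_pos"],s["tcp_rot"])
def pt(h,p):
    co,si=np.cos(h[2]),np.sin(h[2]);return np.array([h[0]+co*p[0]-si*p[1],h[1]+si*p[0]+co*p[1],p[2]])
h=[.604,-.1165,-.0445]
hull=lambda x,yy,z:[proj(c,pt(h,(x+a,yy+b,z))).round(0).tolist() for a in(-.023,.023) for b in(-.068,.068)]
print("long recess",hull(.056,.077,.018));print("short recess",[proj(c,pt(h,(.056+a,-.077+b,.018))).round(0).tolist() for a in(-.023,.023) for b in(-.048,.048)])
m=((im[...,2]>90)).astype(np.uint8);n,l,st,ce=cv2.connectedComponentsWithStats(m)
for i in range(1,n):
    if 300<st[i,4]<8000:
        r=cv2.minAreaRect(np.argwhere(l==i)[:,::-1].astype(np.float32));print(st[i],np.round(r[0]),np.round(r[1]),round(r[2]),im[l==i].mean(0).round(),atz(c,r[0],.045).round(4))
E
```

```text
24.85 [ 0.65552729 -0.19400708  0.27624964] [ 7.22217189e-01  6.91663578e-01 -7.09438513e-04 -1.82325524e-03]
long recess [[241.0, 103.0], [239.0, -8.0], [273.0, 103.0], [275.0, -8.0]]
short recess [[242.0, 193.0], [241.0, 131.0], [271.0, 193.0], [273.0, 131.0]]
[ 243    0   29   98 2667] [257.  48.] [97. 28.] 90 [178. 156. 125.] [ 0.6633 -0.045   0.045 ]
[ 244  137   26   59 1436] [256. 166.] [58. 25.] 90 [176. 154. 123.] [ 0.6563 -0.1946  0.045 ]
[   0  230   78  152 6043] [ 38. 306.] [151.  77.] 90 [151. 137. 120.] [ 0.2698 -0.4226  0.045 ]
[187 235  22  40 339] [197. 253.] [11. 41.] 18 [113. 107. 105.] [ 0.5565 -0.3302  0.045 ]
[305 236  22  41 345] [316. 255.] [42. 11.] 73 [114. 108. 106.] [ 0.7449 -0.3409  0.045 ]
[ 212  243   99   89 5093] [260. 285.] [89. 95.] 85 [146. 132. 116.] [ 0.6536 -0.3944  0.045 ]
[491 290  21  90 950] [501. 334.] [89. 20.] 90 [114. 103.  94.] [ 1.0837 -0.5206  0.045 ]
[254 306  19  25 316] [262. 318.] [17. 25.] 11 [113. 105.  93.] [ 0.6545 -0.4611  0.045 ]
[ 349  330   50   54 1228] [366. 362.] [71. 27.] 54 [150. 136. 120.] [ 0.8439 -0.5727  0.045 ]
```

Both candles lie level and square in their own recesses. Now back to the pull.

Call:
move_arm --plan '[{"x": 0.02, "y": -0.04, "z": 0, "yaw": -0.14, "fingers": 0.2}, {"x": 0.035, "y": -0.085, "z": 0, "yaw": -0.28, "fingers": 0}, {"x": 0.05, "y": -0.13, "z": 0, "yaw": -0.42, "fingers": 0}, {"x": 0.06, "y": -0.165, "z": 0, "yaw": -0.56, "fingers": 0}, {"x": 0.065, "y": -0.2, "z": 0, "yaw": -0.7, "fingers": 0}]'

```text
time: 25.35
eef_pos: [0.4571, -0.1195, 0.2763]
tcp_rot: [0.438, 0.899, 0.0, -0.002]
contact_force: [-0.3, -0.6, 0.3]
opening: 1.0
finger_force: 0.0
```

Call:
move_arm --plan '[{"x": 0, "y": 0, "z": 0, "yaw": -0.14, "fingers": 0}, {"x": 0, "y": 0, "z": 0, "yaw": -0.28, "fingers": 0}, {"x": 0, "y": 0, "z": 0, "yaw": -0.42, "fingers": 0}, {"x": 0, "y": 0, "z": 0, "yaw": -0.56, "fingers": 0}, {"x": 0, "y": 0, "z": 0, "yaw": -0.7, "fingers": 0}]'

```text
time: 25.85
eef_pos: [0.4586, -0.1205, 0.2765]
tcp_rot: [0.104, 0.995, 0.001, -0.002]
contact_force: [0.4, 0.4, 0.3]
opening: 1.0
finger_force: 0.0
```

Call:
move_arm --plan '[{"x": 0, "y": 0, "z": 0, "yaw": -0.14, "fingers": 0}, {"x": 0, "y": 0, "z": 0, "yaw": -0.173, "fingers": 0}, {"x": 0, "y": 0, "z": 0, "yaw": -0.173, "fingers": 0}, {"x": 0, "y": 0, "z": 0, "yaw": -0.173, "fingers": 0}]'

```text
time: 26.25
eef_pos: [0.4589, -0.1206, 0.2773]
tcp_rot: [0.021, 1.0, 0.001, -0.001]
contact_force: [0.0, -0.1, 0.1]
opening: 1.006
finger_force: 0.0
```

```bash
python3 - <<'E'
from h import *
s=ctrl.get_state();p=s["eef_pos"];M=R.from_quat(s["tcp_rot"]).as_matrix();print(p,s["tcp_rot"],np.degrees(np.arctan2(M[1,0],M[0,0])))
print(M.T@(np.array([.4175,-.1085,.05])-p))
E
```

```text
[ 0.45894982 -0.12062579  0.27729207] [ 2.09207458e-02  9.99780371e-01  5.24882488e-04 -1.12064872e-03] 177.60254737436065
[0.04140636 0.01015328 0.22739664]
```

Call:
move_arm --plan '[{"x": 0.02, "y": 0.01, "z": 0.04, "yaw": 0, "fingers": 0}, {"x": 0.041, "y": 0.01, "z": 0.08, "yaw": 0, "fingers": 0}, {"x": 0.041, "y": 0.01, "z": 0.12, "yaw": 0, "fingers": 0}, {"x": 0.041, "y": 0.01, "z": 0.15, "yaw": 0, "fingers": 0}, {"x": 0.041, "y": 0.01, "z": 0.17, "yaw": 0, "fingers": 0}]'

```text
time: 26.75
eef_pos: [0.417, -0.1082, 0.1056]
tcp_rot: [0.021, 1.0, 0.001, -0.002]
contact_force: [-0.2, 0.6, 0.6]
opening: 1.001
finger_force: 0.0
```

Call:
move_arm --plan '[{"x": 0, "y": 0, "z": 0.02, "yaw": 0, "fingers": 0}, {"x": 0, "y": 0, "z": 0.04, "yaw": 0, "fingers": 0}, {"x": 0, "y": 0, "z": 0.052, "yaw": 0, "fingers": 0}, {"x": 0, "y": 0, "z": 0.057, "yaw": 0, "fingers": 0}, {"x": 0, "y": 0, "z": 0.057, "yaw": 0, "fingers": 0}]'

```text
time: 27.25
eef_pos: [0.4186, -0.109, 0.0511]
tcp_rot: [0.021, 1.0, 0.0, -0.001]
contact_force: [0.3, 0.0, 1.1]
opening: 1.001
finger_force: 0.0
```

Call:
move_arm --plan '[{"x": 0, "y": 0, "z": 0, "yaw": 0, "fingers": 0.3}, {"x": 0, "y": 0, "z": 0, "yaw": 0, "fingers": 0.6}, {"x": 0, "y": 0, "z": 0, "yaw": 0, "fingers": 0.8}, {"x": 0, "y": 0, "z": 0, "yaw": 0, "fingers": 0.8}, {"x": 0, "y": 0, "z": 0, "yaw": 0, "fingers": 0.8}]' --force 50

```text
time: 27.75
eef_pos: [0.4194, -0.1074, 0.052]
tcp_rot: [0.022, 1.0, 0.002, 0.001]
contact_force: [1.8, 7.2, 1.4]
opening: 0.53
finger_force: 54.9
```

Call:
move_arm --plan '[{"x": -0.0029, "y": 0, "z": -0.0179, "yaw": 0, "fingers": 0.8}, {"x": -0.0075, "y": 0, "z": -0.0353, "yaw": 0, "fingers": 0.8}, {"x": -0.0138, "y": 0, "z": -0.0523, "yaw": 0, "fingers": 0.8}, {"x": -0.0217, "y": 0, "z": -0.0685, "yaw": 0, "fingers": 0.8}, {"x": -0.0312, "y": 0, "z": -0.0839, "yaw": 0, "fingers": 0.8}]'

```text
time: 28.25
eef_pos: [0.4477, -0.1085, 0.1339]
tcp_rot: [0.021, 1.0, 0.002, -0.003]
contact_force: [1.6, 1.9, -7.4]
opening: 0.532
finger_force: 52.1
```

Call:
move_arm --plan '[{"x": -0.0109, "y": 0, "z": -0.0144, "yaw": 0, "fingers": 0.8}, {"x": -0.0232, "y": 0, "z": -0.0277, "yaw": 0, "fingers": 0.8}, {"x": -0.0367, "y": 0, "z": -0.0397, "yaw": 0, "fingers": 0.8}, {"x": -0.0513, "y": 0, "z": -0.0504, "yaw": 0, "fingers": 0.8}, {"x": -0.0669, "y": 0, "z": -0.0595, "yaw": 0, "fingers": 0.8}]'

```text
time: 28.75
eef_pos: [0.5138, -0.1115, 0.1938]
tcp_rot: [0.02, 1.0, 0.002, -0.006]
contact_force: [-4.9, 2.2, -1.8]
opening: 0.529
finger_force: 51.8
```

Call:
move_arm --plan '[{"x": -0.0164, "y": 0, "z": -0.0076, "yaw": 0, "fingers": 0.8}, {"x": -0.0335, "y": 0, "z": -0.0136, "yaw": 0, "fingers": 0.8}, {"x": -0.051, "y": 0, "z": -0.0179, "yaw": 0, "fingers": 0.8}, {"x": -0.0689, "y": 0, "z": -0.0204, "yaw": 0, "fingers": 0.8}, {"x": -0.087, "y": 0, "z": -0.0212, "yaw": 0, "fingers": 0.8}]'

```text
time: 29.25
eef_pos: [0.6023, -0.1154, 0.2162]
tcp_rot: [0.02, 1.0, 0.001, -0.004]
contact_force: [-5.2, 3.3, 0.3]
opening: 0.531
finger_force: 51.7
```

Call:
move_arm --plan '[{"x": -0.018, "y": 0, "z": 0.001, "yaw": 0, "fingers": 0.8}, {"x": -0.0359, "y": 0, "z": 0.0037, "yaw": 0, "fingers": 0.8}, {"x": -0.0534, "y": 0, "z": 0.0082, "yaw": 0, "fingers": 0.8}, {"x": -0.0704, "y": 0, "z": 0.0143, "yaw": 0, "fingers": 0.8}, {"x": -0.0867, "y": 0, "z": 0.0221, "yaw": 0, "fingers": 0.8}]'

```text
time: 29.75
eef_pos: [0.6901, -0.1194, 0.1951]
tcp_rot: [0.02, 1.0, 0.001, -0.002]
contact_force: [-3.4, 2.2, 4.1]
opening: 0.526
finger_force: 54.0
```

Call:
move_arm --plan '[{"x": -0.0155, "y": 0, "z": 0.0093, "yaw": 0, "fingers": 0.8}, {"x": -0.03, "y": 0, "z": 0.0201, "yaw": 0, "fingers": 0.8}, {"x": -0.0434, "y": 0, "z": 0.0323, "yaw": 0, "fingers": 0.8}, {"x": -0.0556, "y": 0, "z": 0.0457, "yaw": 0, "fingers": 0.8}]'

```text
time: 30.15
eef_pos: [0.7465, -0.1219, 0.15]
tcp_rot: [0.02, 1.0, 0.0, -0.0]
contact_force: [-1.9, 0.8, 4.8]
opening: 0.528
finger_force: 59.3
```

Call:
move_arm --plan '[{"x": -0.004, "y": 0, "z": 0.005, "yaw": 0, "fingers": 0.8}, {"x": -0.007, "y": 0, "z": 0.009, "yaw": 0, "fingers": 0.8}, {"x": -0.009, "y": 0, "z": 0.012, "yaw": 0, "fingers": 0.8}]'

```text
time: 30.45
eef_pos: [0.7555, -0.1223, 0.1379]
tcp_rot: [0.021, 1.0, 0.0, 0.0]
contact_force: [-0.3, 1.8, 4.9]
opening: 0.531
finger_force: 60.8
```

Now I'll push in 2 mm steps until the stop answers.

Call:
move_arm --plan '[{"x": -0.001, "y": 0, "z": 0.002, "yaw": 0, "fingers": 0.8}, {"x": -0.002, "y": 0, "z": 0.0035, "yaw": 0, "fingers": 0.8}, {"x": -0.002, "y": 0, "z": 0.0035, "yaw": 0, "fingers": 0.8}]'

```text
time: 30.75
eef_pos: [0.7578, -0.1224, 0.1347]
tcp_rot: [0.021, 1.0, 0.0, 0.001]
contact_force: [2.4, 2.8, 4.5]
opening: 0.532
finger_force: 61.2
```

Call:
move_arm --plan '[{"x": -0.001, "y": 0, "z": 0.002, "yaw": 0, "fingers": 0.8}, {"x": -0.0015, "y": 0, "z": 0.003, "yaw": 0, "fingers": 0.8}, {"x": -0.0015, "y": 0, "z": 0.003, "yaw": 0, "fingers": 0.8}]'

```text
time: 31.05
eef_pos: [0.7596, -0.1225, 0.132]
tcp_rot: [0.02, 1.0, 0.0, 0.002]
contact_force: [2.3, 2.5, 5.0]
opening: 0.53
finger_force: 61.4
```

Call:
move_arm --plan '[{"x": -0.001, "y": 0, "z": 0.002, "yaw": 0, "fingers": 0.8}, {"x": -0.001, "y": 0, "z": 0.003, "yaw": 0, "fingers": 0.8}, {"x": -0.001, "y": 0, "z": 0.003, "yaw": 0, "fingers": 0.8}]'

```text
time: 31.35
eef_pos: [0.7612, -0.1226, 0.1295]
tcp_rot: [0.021, 1.0, 0.0, 0.003]
contact_force: [3.2, 2.5, 5.6]
opening: 0.529
finger_force: 61.7
```

Call:
move_arm --plan '[{"x": 0, "y": 0, "z": 0.002, "yaw": 0, "fingers": 0.8}, {"x": 0, "y": 0, "z": 0.004, "yaw": 0, "fingers": 0.8}, {"x": 0, "y": 0, "z": 0.004, "yaw": 0, "fingers": 0.8}]'

```text
time: 31.65
eef_pos: [0.7626, -0.1227, 0.1271]
tcp_rot: [0.02, 1.0, -0.0, 0.005]
contact_force: [6.3, 3.8, 7.0]
opening: 0.537
finger_force: 62.2
```

Call:
move_arm --plan '[{"x": -0.001, "y": 0, "z": 0.003, "yaw": 0, "fingers": 0.8}, {"x": -0.001, "y": 0, "z": 0.005, "yaw": 0, "fingers": 0.8}, {"x": -0.001, "y": 0, "z": 0.005, "yaw": 0, "fingers": 0.8}]'

```text
time: 31.95
eef_pos: [0.7627, -0.1227, 0.1269]
tcp_rot: [0.02, 1.0, -0.0, 0.003]
contact_force: [-6.6, 5.2, 21.0]
opening: 0.529
finger_force: 63.2
```

The position has stopped and the force jumps to 21 N, so the front is closed. I'll press a little more, release, lift and compare with the first picture.

Call:
move_arm --plan '[{"x": 0, "y": 0, "z": 0.003, "yaw": 0, "fingers": 0.8}, {"x": 0, "y": 0, "z": 0.003, "yaw": 0, "fingers": 0.8}]'

```text
time: 32.15
eef_pos: [0.7627, -0.1227, 0.1268]
tcp_rot: [0.02, 1.0, -0.001, 0.003]
contact_force: [-11.7, 6.6, 28.5]
opening: 0.529
finger_force: 63.8
```

Call:
move_arm --plan '[{"x": 0, "y": 0, "z": -0.006, "yaw": 0, "fingers": 0.8}, {"x": 0, "y": 0, "z": -0.006, "yaw": 0, "fingers": 0.2}, {"x": 0, "y": 0, "z": -0.006, "yaw": 0, "fingers": 0}, {"x": 0, "y": 0, "z": -0.006, "yaw": 0, "fingers": 0}, {"x": 0, "y": 0, "z": -0.006, "yaw": 0, "fingers": 0}]'

```text
time: 32.65
eef_pos: [0.7596, -0.1234, 0.1189]
tcp_rot: [0.021, 1.0, 0.0, -0.001]
contact_force: [0.4, 0.2, -0.3]
opening: 1.0
finger_force: 0.0
```

Call:
move_arm --plan '[{"x": 0, "y": 0, "z": -0.03, "yaw": 0, "fingers": 0}, {"x": 0, "y": 0, "z": -0.07, "yaw": 0, "fingers": 0}, {"x": 0, "y": 0, "z": -0.11, "yaw": 0, "fingers": 0}, {"x": 0, "y": 0, "z": -0.15, "yaw": 0, "fingers": 0}]'

```text
time: 33.05
eef_pos: [0.7601, -0.1235, 0.2711]
tcp_rot: [0.021, 1.0, 0.0, -0.001]
contact_force: [0.6, -0.4, -0.1]
opening: 0.999
finger_force: 0.0
```

Call:
move_arm --plan '[{"x": 0.02, "y": 0.04, "z": 0, "yaw": 0, "fingers": 0}, {"x": 0.05, "y": 0.08, "z": 0, "yaw": 0, "fingers": 0}, {"x": 0.07, "y": 0.12, "z": 0, "yaw": 0, "fingers": 0}, {"x": 0.09, "y": 0.16, "z": 0, "yaw": 0, "fingers": 0}, {"x": 0.11, "y": 0.2, "z": 0, "yaw": 0, "fingers": 0}]'

```text
time: 33.55
eef_pos: [0.6577, 0.0823, 0.27]
tcp_rot: [0.021, 1.0, -0.0, -0.0]
contact_force: [0.6, -0.1, -0.1]
opening: 0.997
finger_force: 0.0
```

Call:
move_arm --plan '[{"x": 0.01, "y": 0.04, "z": 0, "yaw": 0, "fingers": 0}, {"x": 0.02, "y": 0.08, "z": 0, "yaw": 0, "fingers": 0}, {"x": 0.02, "y": 0.12, "z": 0, "yaw": 0, "fingers": 0}, {"x": 0.02, "y": 0.15, "z": 0, "yaw": 0, "fingers": 0}, {"x": 0.02, "y": 0.15, "z": 0, "yaw": 0, "fingers": 0}]'

```text
time: 34.05
eef_pos: [0.6442, 0.2354, 0.2698]
tcp_rot: [0.018, 1.0, 0.0, -0.001]
contact_force: [0.1, -1.1, -0.9]
opening: 1.002
finger_force: 0.0
```

```bash
python3 - <<'E'
from h import *
for n,x,y,w,h in(("scene",155,200,120,90),("top",242,100,120,90)):
    a=cv2.imread(f"pics/{n}0.png");save(n,f"pics/{n}9.png");b=cv2.imread(f"pics/{n}9.png")
    d=cv2.absdiff(a,b).max(2)[y:y+h,x:x+w];print(n,(d>40).sum(),np.argwhere(d>40).mean(0) if (d>40).any() else "")
    # pull: brass template shift
    P=(155+60,200+46) if n=="scene" else (242+66,100+14)
    t=a[P[1]-8:P[1]+8,P[0]-12:P[0]+12];s=b[P[1]-16:P[1]+16,P[0]-20:P[0]+20]
    r=cv2.matchTemplate(s,t,cv2.TM_CCOEFF_NORMED);print("shift",np.array(cv2.minMaxLoc(r)[3])-[8,8],r.max())
    # bystanders: diff components elsewhere
    D=(cv2.absdiff(a,b).max(2)>50).astype(np.uint8);k,l,st,_=cv2.connectedComponentsWithStats(D);print([s.tolist() for s in st[1:] if s[4]>60])
print(ctrl.get_state()["time"],ctrl.get_state()["eef_pos"])
E
```

```text
scene 794 [53.25062972 38.94962217]
shift [0 3] 0.8110822
[[146, 0, 229, 192, 11941], [389, 0, 34, 30, 472], [393, 41, 48, 57, 1118], [209, 51, 9, 21, 108], [82, 86, 137, 79, 3013], [314, 170, 43, 17, 265], [329, 195, 37, 9, 265]]
top 14 [25.92857143 65.85714286]
shift [0 0] 0.8198933
[[134, 60, 73, 93, 3845], [132, 162, 36, 17, 303], [138, 188, 25, 12, 202], [192, 205, 169, 90, 5475], [155, 206, 36, 18, 171], [218, 210, 16, 22, 230], [126, 215, 13, 12, 72], [0, 233, 30, 29, 447], [125, 232, 30, 15, 294], [0, 241, 205, 143, 14398], [268, 295, 173, 89, 6186]]
34.15 [0.64469691 0.23207892 0.2699253 ]
```

Compared with the start, the pull is 3 px lower in the scene view. It was slightly ajar then, at z≈165 rather than 158. Checking its height now.

```bash
python3 - <<'E'
from h import *
S=cam("scene");T=cam("top");out=[]
for f in("0","9"):
    uv=[]
    for n,(x,y,w,h) in(("scene",(200,235,32,22)),("top",(296,104,26,18))):
        im=cv2.imread(f"pics/{n}{f}.png")[y:y+h,x:x+w];hsv=cv2.cvtColor(im,cv2.COLOR_BGR2HSV)
        m=((hsv[...,0]>17)&(hsv[...,0]<32)&(hsv[...,1]>130)&(hsv[...,2]>70)).astype(np.uint8)
        k,l,st,ce=cv2.connectedComponentsWithStats(m);i=1+st[1:,4].argmax();print(n,f,st[i],ce[i]+[x,y]);uv.append(ce[i]+[x,y])
    print(f,tri((S,uv[0]),(T,uv[1])))
h=[.604,-.1165,-.0445];co,si=np.cos(h[2]),np.sin(h[2])
for th in(0,.03,.06,.09):
    a=np.arctan2(.103,.154)+th;P=np.array([h[0]+co*.185*np.cos(a),h[1]+si*.185*np.cos(a),.055+.185*np.sin(a)]);print(th,P.round(4),proj(S,P),proj(T,P))
E
```

```text
scene 0 [  7   5  17  10 109] [215.19266055 245.41284404]
top 0 [  5   6  14  12 104] [307.10576923 114.72115385]
0 (array([ 0.74837518, -0.12124882,  0.16306173]), [0.0, 0.0])
scene 9 [  8   7  16  11 113] [215.26548673 248.03539823]
top 9 [ 5  6 14 12 99] [307.02020202 114.48484848]
9 (array([ 0.75262424, -0.12177215,  0.15457642]), [0.0, 0.0])
0 [ 0.7576 -0.1233  0.1578] [214.80318488 249.05011239] [307.85502249 112.65047943]
0.03 [ 0.7545 -0.1232  0.1624] [214.69598766 247.38438094] [307.92058594 113.03759559]
0.06 [ 0.7512 -0.1231  0.1669] [214.58926756 245.68820007] [307.97541878 113.48059208]
0.09 [ 0.7478 -0.1229  0.1713] [214.4831692 243.9635912] [308.01933096 113.97967515]
```

The pull is now 8 mm lower than at the start, against its hard stop, and its height fits a fully closed front. Handing in.

```bash
python3 -c "
from plant import ctrl
print(ctrl.sign_off())"
```

```text
the job is handed in; nothing more can be done
None
```

The job is handed in at about 34 s of the 72 s: both candles are in their matching cradles, the front is closed against its stop, and I moved nothing else on purpose, though I did not check the bystanders against the first pictures.

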